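# Turn the paste brush over in its jar

## Task

The flat paste brush has been left standing on its bristles in the stoneware jar. Take it right out, turn it end for end and stand it back in the same jar handle-down, bristles in the air, lowering it by hand until the handle is at the bottom of the jar before you let go. Keep the jar upright and where it stands, and do not disturb the bell, the stapler, the eraser or the mug of pencils.

Things in the scene. Friction and masses are not known exactly. Their poses are not given: they have to be found in the camera images.
- brush_mid (a point): Centre, half-way along, of the loose straight flat paste brush, 220 mm long, 65 to 110 g. Own z runs along the brush from bristle end to handle end, y across its width, x through its thickness. From the bristle end: rigid bristles to 45 mm (36 wide x 18 thick), steel ferrule to 70 mm (36 x 19), then a pine handle, a plain flat bar 20 wide x 14 thick, to 220 mm.
- brush_bristle_end (a point): Middle of the end face of the bristles, 110 mm from brush_mid. At the start this end is down on the jar's bottom and the brush leans about 24 degrees towards its own +x side, a flat face against the rim; the lean points away from the robot (+x) or up to about 60 degrees to either side of that.
- brush_handle_end (a point): Middle of the end face of the handle, 110 mm from brush_mid. Laid on the desk on a wide face, the brush's middle line lies 7 to 10 mm above the desk.
- jar: Loose, heavy (0.75 kg) white stoneware jar that holds the brush: plain straight cylinder without handle, outside diameter 74 mm, height 90 mm, wall 5 mm (mouth 64 mm wide), bottom 8 mm thick. Origin at the centre of its underside, z up.
- jar_rim (a point): Centre of the jar's mouth, level with the rim, 90 mm above the desk.
- jar_floor (a point): Centre of the jar's inner bottom, 8 mm above the desk.
- mug: Bystander: loose green enamel mug full of pencils, diameter 80 mm, 85 mm tall, handle out to 68 mm from its axis at its own +y; pencils stick up to 178 mm. Origin at the centre of its underside.
- bell: Bystander: loose brass hand bell standing on its mouth, diameter 76 mm at the desk, brass up to 62 mm, turned wooden handle (24 mm thick) up to 152 mm. Origin at the centre of its underside.
- stapler: Bystander: loose chrome stapler, 145 mm long (along its own x), 36 mm wide, 54 mm tall. Origin at the centre of its underside.
- eraser: Bystander: loose chalkboard eraser, wooden back over a grey bristle pad, 130 mm long (its own x), 50 mm wide, 45 mm tall. Origin at the centre of its underside.
- cabinet: Fixed pine cabinet with a sliding glass door, at the robot's left: 340 mm wide (its own y), 170 mm deep (its own x), 240 mm tall, another eraser on top, up to 285 mm. Origin at the centre of its underside. Not to be used.
Mind the look-alikes: they are no part of the job. Leave any green look-alike of the part that bears brush_mid alone. There is more than one size of the jar; the job needs the larger.

How it is judged:
By the outcome, as a careful person would: the job done as asked, in the order asked, and still so for the second after the job is handed in, with the robot touching nothing.
It also fails if it takes over 64 s, if anything falls off the work surface, if the arm or the gripper's body presses on something with over 40 N, if the wrist force passes 120 N, or if a joint passes its speed limit or range.

## Robot

A 6-joint arm with a two-finger parallel gripper is mounted at the origin on the work surface. World frame = base frame: x ahead of the robot, y to its left, z up, the work surface at z = 0. Lengths are in m, angles in rad, forces in N, time in s.
With the tool pointing down it reaches from about 0.4 to 0.825 m from the base axis. Payload 7 kg.
Tool frame: the origin (TCP) lies on the centre line of the jaws, within the pads' length; the fingertips stand 22 mm ahead of it and the grasp point (between the pads) lies 3 mm ahead of it; z points along the fingers, y is the line along which they close (so a half turn about z gives the same grasp; the last joint's range is limited). The gripper opens to 88 mm and grips with 3 to 60 N. Pads are 19 mm wide; open, the fingers measure 130 mm over their backs; the gripper's body (78 mm by 193 mm) begins 47 mm behind the grasp point.
Start: joints at [-0.946, 0.359, 0.012, 0, -1.224, -0.288], TCP at [0.223, -0.637, 0.249] pointing down, gripper open.
Joint ranges: [-3.07, 3.07], [-1.43, 2.12], [-1.02, 1.25], [-3.03, 1.67], [-3.05, -0], [-3.03, 3.03]. Speed limits (rad/s): [2.39, 2.39, 3.01, 3.14, 3.14, 3.14].

## Interface

Orientations are given as [roll, pitch, yaw] about the fixed x, y, z axes, in that order (R = Rz(yaw) Ry(pitch) Rx(roll)).
In Python, from station import monitor, viewer, order gives the robot as it stands. The module is installed in compiled form; this text tells all that it offers.
- The arm moves only by the tool servo_tool, never from a script. Its argument "targets" is a list of rows, each an object with "angular": the turn, a rotation vector about the tool's x, y, z in degrees, a list of three; "xyz": the shift along the tool's x, y, z in cm, a list of three; "claw": the finger opening in cm, from 0 to 8.76. A call has 1 to 20 rows; each row shifts and turns the commanded pose from where the row before left it, along the tool's axes as they then stand; what a row does not reach is not made up. A row lasts 1/10 s, in which the tool goes at most 50 mm and 8.59 degrees, less where a joint would pass 70% of its speed; a pose out of reach is approached as far as the arm can. A call is refused whole if a number of a shift passes 5 or a number of a turn 8.59, either way. A call with a gripper value outside its range is refused whole. The fingers move at their own pace and stop on an object; "force" is the grip in N (left out, the last holds). Time passes only in rows, so rows that do not move let the fingers close. It gives the time, the measured TCP pose, the force, the opening and the grip force at its end, in the units of the state.
- monitor.get_state(): the state, without advancing time (a new reading comes with each control period).
- viewer.grab_frame(name): name is "side" or "top"; returns a dict with "color" (420x560x3 uint8, blue, green, red), "fovy" (degrees; the focal length in pixels is half the picture's height over the tangent of half this angle, whatever the lens; pixels are square), "cx", "cy" (the principal point, pixels), "R" (3x3) and "t" (3): a world point X has camera coordinates R X + t. Camera axes: x right, y down, z forward; pixel columns grow to the right and rows downward; lengths in m; the calibration is good to about 2 mm. A picture is of the moment at which its call begins. There is no depth.
- order.job_done(): hands the job in; it is judged then, once.
The state is a dict: "t": time; "q": joint angles; "qd": joint speeds; "joint_efforts": joint torques, N m; "eef_pos": TCP position; "ee_rot": TCP orientation; "force": force on the tool from outside, world axes, zero at the start; "moment": the same for the moment, N m; "width": finger opening in m; "gripper_force": force on a finger pad.
Only numpy, scipy, OpenCV 4.12 (cv2) and the standard library are available. Lean on these libraries where they do the work, as an engineer would, in place of code of your own. Each camera call takes 0.05 s, during which the arm holds its last target. There are 200 camera calls.

## Working session

There is one attempt and no reset: what is moved stays moved. The work goes in short steps, Python scripts to look and compute and a tool call to move; the robot and the scene stay as the last step left them, time stands still between calls to the robot, and variables do not carry over. Pictures are saved under pics/ and viewed, at most 10 in all, crops included, and the job is handed in when it is done.

Besides the shell and the picture viewer there is one more tool, called in YAML: its name, and indented under it one key for each argument. servo_tool: Moves the arm, as the interface text tells. Its arguments: {"type":"object","properties":{"targets":{"type":"array"},"force":{"type":"number"}},"required":["targets"]}

```bash
mkdir -p pics
cat > h.py <<'E'
from station import monitor, viewer, order
import numpy as np, cv2
from scipy.spatial.transform import Rotation as Ro
def grab(n,save=None):
    f=viewer.grab_frame(n)
    if save: cv2.imwrite('pics/'+save,f['color']); np.savez('pics/'+save+'.npz',**{k:np.array(f[k]) for k in('fovy','cx','cy','R','t')})
    return f
def K(f):
    fl=210/np.tan(np.radians(float(f['fovy']))/2); return fl
def ray(f,u,v):
    R=np.array(f['R']);t=np.array(f['t']);d=R.T@np.array([(u-f['cx'])/K(f),(v-f['cy'])/K(f),1]);return -R.T@t,d/np.linalg.norm(d)
def onz(f,u,v,z):
    c,d=ray(f,u,v);return c+d*(z-c[2])/d[2]
def proj(f,X):
    p=np.array(f['R'])@np.array(X)+np.array(f['t']);return np.array([f['cx'],f['cy']])+K(f)*p[:2]/p[2]
def tri(f,a,g,b):
    c1,d1=ray(f,*a);c2,d2=ray(g,*b);s=np.linalg.lstsq(np.c_[d1,-d2],c2-c1,rcond=None)[0]
    p,q=c1+s[0]*d1,c2+s[1]*d2;return (p+q)/2,np.linalg.norm(p-q)
def load(n): return dict(np.load('pics/'+n+'.npz'))
E
python3 - <<'E'
from h import *
s=monitor.get_state();print(s)
for n in('side','top'):
    f=grab(n,n+'0.png');print(n,f['fovy'],f['cx'],f['cy'],np.array(f['R']).round(3).tolist(),f['t'])
E
```

```text
{'t': 0.0, 'q': array([-9.45930872e-01,  3.59389211e-01,  1.10790007e-02, -3.76291497e-04,
       -1.22412418e+00, -2.88116865e-01]), 'qd': array([ 0.00075704, -0.00040805,  0.0007178 ,  0.00124891,  0.00089887,
       -0.000454  ]), 'joint_efforts': array([ 6.44206175e-04, -5.82722890e+01,  2.93045729e+01,  6.99727133e+00,
        6.83208142e-03, -1.44741675e-04]), 'eef_pos': array([ 0.22287821, -0.63665825,  0.24762522]), 'ee_rot': array([ 3.13992158e+00, -1.26341910e-04, -2.80497210e+00]), 'force': array([-0.19578226,  0.92493124,  1.01164114]), 'moment': array([-0.01248922,  0.00774446,  0.00316526]), 'gripper_force': 0.0, 'width': 0.08792699119222477}
side 47.97405219368787 275.8710865211547 212.79800726570727 [[-0.845, -0.535, 0.014], [-0.333, 0.506, -0.796], [0.418, -0.677, -0.606]] [0.59303245 0.27448313 1.35779207]
top 56.304097487628525 270.2626790725475 214.21799862803022 [[0.005, -1.0, 0.016], [-0.997, -0.007, -0.083], [0.083, -0.015, -0.996]] [0.098794   0.63742026 1.30578025]
```

View pics/side0.png

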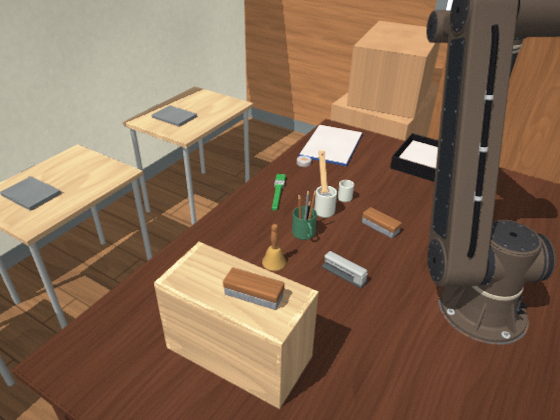

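View pics/top0.png

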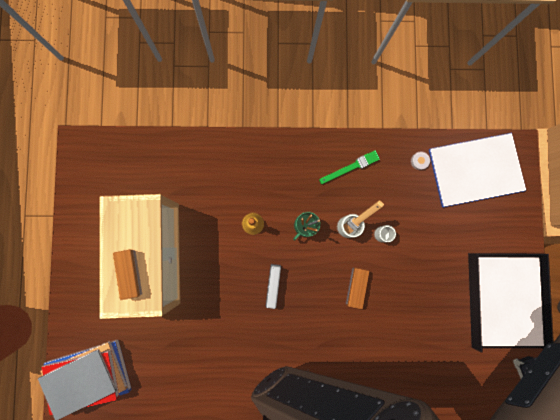

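The top view shows the large jar with the pine brush at (351,226), its handle end at about (380,205). Possible mix-ups are the green brush (350,168), the small jar (386,234) and the pencils in the mug (307,224). I choose the brush and jar at (351,226), and check that in a close crop.

Run:
```python
import cv2,numpy as np
a=cv2.imread('pics/top0.png')[185:255,290:410];b=cv2.imread('pics/side0.png')[140:245,270:390]
a=cv2.resize(a,None,fx=6.6,fy=6.6,interpolation=cv2.INTER_CUBIC)
b=cv2.resize(b,None,fx=5.5,fy=5.5,interpolation=cv2.INTER_CUBIC)
cv2.imwrite('pics/ta.png',a);cv2.imwrite('pics/sb.png',b)
```

```text
(no output)
```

View pics/ta.png

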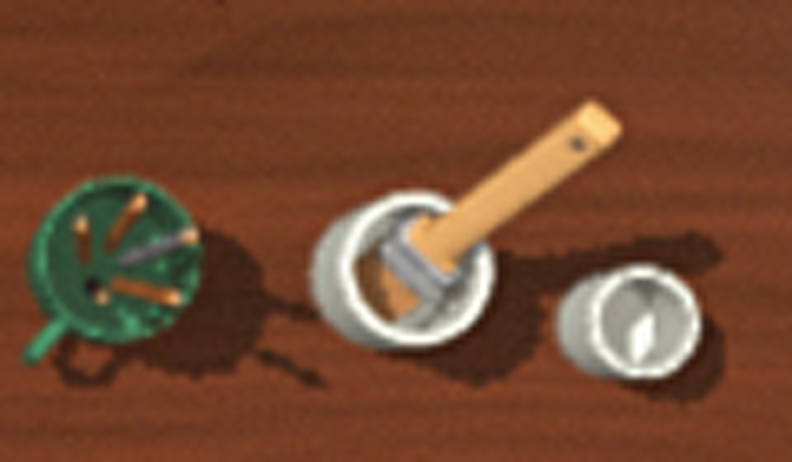

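View pics/sb.png

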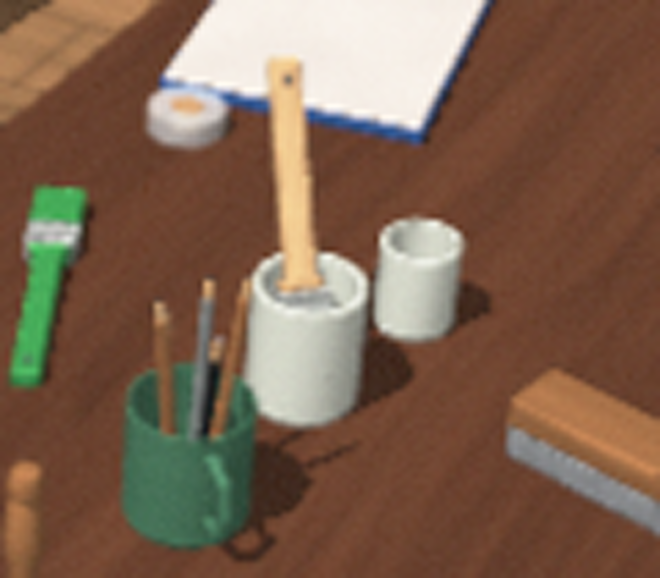

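The crop confirms the choice: a pine brush with a steel ferrule in the larger white jar, its handle end at top (380.9,203.9) and side (321.8,151.3). The jar rim centre is at about top (353.6,225.9) and side (326,193.6).

Run:
```python
from h import *
T=load('top0.png');S=load('side0.png')
h,e=tri(T,(380.9,203.9),S,(321.8,151.3));print('handle',h.round(4),e)
r,e=tri(T,(353.6,225.9),S,(326,193.6));print('rim',r.round(4),e, onz(T,353.6,225.9,.09).round(4),onz(S,326,193.6,.09).round(4))
d=(h-r)[:2];print('lean az',np.degrees(np.arctan2(d[1],d[0])),np.hypot(*d))
for n,u,v,z in[('smalljar',386.5,233.6,.06),('mug',307,224.5,.085),('eraser',358,288,.045),('stapler',274,287,.054),('bell',252,223,.06),('greenA',321,182,.01),('greenB',379,155,.01),('blacktrayL',470,254,.02),('tape',420,160,.02),('deskR',548,300,0),('deskTop',300,127,0)]:
    print(n,onz(T,u,v,z).round(3))
for v in(219,281):print('smalljar side',onz(S,346,140+0,.0).round(3) if 0 else '')
# small jar height: top rim side px (422,240)/5.5 ; base bottom
print(tri(T,(387,233.6),S,(270+421/5.5,140+241/5.5)))
```

```text
handle [ 0.655  -0.2225  0.2011] 0.0003987379206280857
rim [ 0.5975 -0.1691  0.0729] 0.002676924507915379 [ 0.5954 -0.1658  0.09  ] [ 0.5884 -0.1458  0.09  ]
lean az -42.90291000918439 0.0783858698360708
smalljar [ 0.572 -0.282  0.06 ]
mug [ 0.599 -0.016  0.085]
eraser [ 0.393 -0.188  0.045]
stapler [0.396 0.09  0.054]
bell [0.604 0.163 0.06 ]
greenA [ 0.751 -0.073  0.01 ]
greenB [ 0.848 -0.276  0.01 ]
blacktrayL [ 0.506 -0.578  0.02 ]
tape [ 0.829 -0.416  0.02 ]
deskR [ 0.35  -0.853  0.   ]
deskTop [ 0.948 -0.001  0.   ]
smalljar side 
smalljar side 
(array([ 0.571935  , -0.28315025,  0.06054972]), np.float64(0.0006807729092769163))
```

```bash
cat > ov.py <<'E'
from h import *
def brush_box(foot,b,x):
    y=np.cross(b,x);L=[]
    for s0,s1,w,t in((0,.045,.036,.018),(.045,.07,.036,.019),(.07,.22,.02,.014)):
        for s in(s0,s1):L.append([foot+b*s+y*w/2*i+x*t/2*j for i,j in((1,1),(1,-1),(-1,-1),(-1,1),(1,1))])
    return L
def draw(img,f,polys,k,o):
    im=cv2.resize(img,None,fx=k,fy=k,interpolation=cv2.INTER_CUBIC)
    for P in polys:
        p=np.array([(proj(f,X)-o+.5)*k-.5 for X in P]);cv2.polylines(im,[np.round(p).astype(int)],False,(255,0,255),1)
    return im
def circ(c,z,r):
    return [np.array([c[0]+r*np.cos(a),c[1]+r*np.sin(a),z]) for a in np.linspace(0,6.283,40)]
E
python3 - <<'E'
from ov import *
T=load('top0.png');S=load('side0.png')
c=np.array([.5954,-.1658]);az=np.radians(-43);l=np.radians(24)
e=np.array([np.cos(az),np.sin(az),0])
b=e*np.sin(l)+np.array([0,0,np.cos(l)]);x=e*np.cos(l)-np.array([0,0,np.sin(l)])
foot=np.r_[c,0]+e*-.012+np.array([0,0,.012])
P=brush_box(foot,b,x)+[circ(c,.09,.037),circ(c,.09,.032),circ(c,0,.037)]
a=draw(cv2.imread('pics/top0.png')[185:250,330:400],T,P,7,np.array([330,185]))
d=draw(cv2.imread('pics/side0.png')[145:225,300:355],S,P,5.6,np.array([300,145]))
a=a[:448];o=np.zeros((max(len(a),len(d)),a.shape[1]+d.shape[1],3),np.uint8);o[:len(a),:a.shape[1]]=a;o[:len(d),a.shape[1]:]=d
cv2.imwrite('pics/ov1.png',o);print(o.shape,(foot+b*.22).round(4))
E
```

```text
(448, 798, 3) [ 0.6521 -0.2186  0.213 ]
```

View pics/ov1.png

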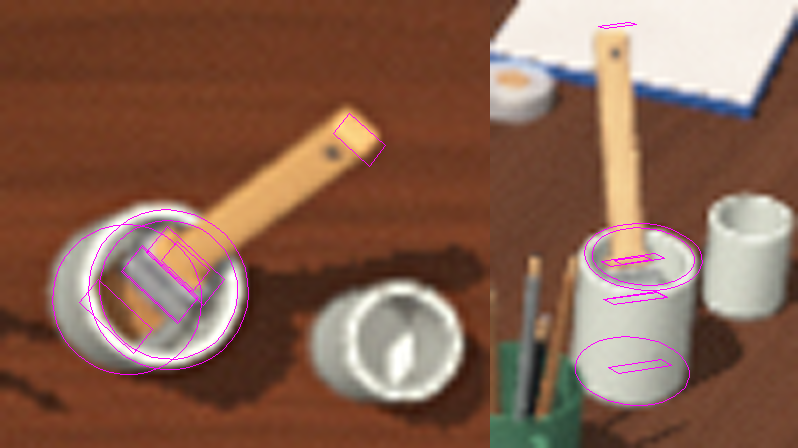

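```bash
cat > pl.py <<'E'
from h import *
def cur():
    s=monitor.get_state();return np.array(s['eef_pos']),Ro.from_euler('xyz',s['ee_rot']),s
def frame(z,y):
    z=z/np.linalg.norm(z);y=y-z*(y@z);y/=np.linalg.norm(y);return Ro.from_matrix(np.c_[np.cross(y,z),y,z])
def rel(R0,R1): return np.degrees((R0.inv()*R1).as_rotvec()).round(2)
def sh(R,d): return (100*R.inv().apply(d)).round(2)
E
python3 - <<'E'
from pl import *
p,R,s=cur();az=np.radians(-42);e=np.array([np.cos(az),np.sin(az),0])
a=(e-[0,0,1])/2**.5;G=frame(a,np.array([.669,.743,0]))
print(G.as_euler('xyz'));v=rel(R,G);print('rot',v,np.linalg.norm(v),'per 13',(v/13).round(2))
g=np.array([.6375,-.202,.1856]);pre=g-.1*a
w=np.array([p[0],p[1],.32])
print('up(before rot)',sh(R,w-p),'to pre',sh(G,pre-w),pre,'cm/20',sh(G,(pre-w)/20),'final',sh(G,g-pre))
E
```

```text
[-3.14159255  0.78539816  2.40855452]
rot [ 24.09 -40.59  57.96] 74.74782806209154 per 13 [ 1.85 -3.12  4.46]
up(before rot) [ 0.    0.01 -7.23] to pre [ 8.28 60.05  0.72] [ 0.58495173 -0.15468532  0.25631068] cm/20 [0.41 3.   0.04] final [-0. -0. 10.]
```

servo_tool:
  targets:
    - {"xyz": [0,0,-2.4],"angular": [0,0,0],"claw": 8.7}
    - {"xyz": [0,0,-2.4],"angular": [0,0,0],"claw": 8.7}
    - {"xyz": [0,0,-2.4],"angular": [0,0,0],"claw": 8.7}
    - {"xyz": [0,0,0],"angular": [1.85,-3.12,4.46],"claw": 8.7}
    - {"xyz": [0,0,0],"angular": [1.85,-3.12,4.46],"claw": 8.7}
    - {"xyz": [0,0,0],"angular": [1.85,-3.12,4.46],"claw": 8.7}
    - {"xyz": [0,0,0],"angular": [1.85,-3.12,4.46],"claw": 8.7}
    - {"xyz": [0,0,0],"angular": [1.85,-3.12,4.46],"claw": 8.7}
    - {"xyz": [0,0,0],"angular": [1.85,-3.12,4.46],"claw": 8.7}
    - {"xyz": [0,0,0],"angular": [1.85,-3.12,4.46],"claw": 8.7}
    - {"xyz": [0,0,0],"angular": [1.85,-3.12,4.46],"claw": 8.7}
    - {"xyz": [0,0,0],"angular": [1.85,-3.12,4.46],"claw": 8.7}
    - {"xyz": [0,0,0],"angular": [1.85,-3.12,4.46],"claw": 8.7}
    - {"xyz": [0,0,0],"angular": [1.85,-3.12,4.46],"claw": 8.7}
    - {"xyz": [0,0,0],"angular": [1.85,-3.12,4.46],"claw": 8.7}
    - {"xyz": [0,0,0],"angular": [1.85,-3.12,4.46],"claw": 8.7}

```text
t: 1.7
eef_pos: [0.2226, -0.6369, 0.3203]
ee_rot: [3.14, 0.788, 2.404]
force: [-0.3, 0.1, 0.3]
width: 0.0872
gripper_force: 0.0
```

servo_tool:
  targets:
    - {"xyz": [0.41,3,0.04],"angular": [0,0,0],"claw": 8.7}
    - {"xyz": [0.41,3,0.04],"angular": [0,0,0],"claw": 8.7}
    - {"xyz": [0.41,3,0.04],"angular": [0,0,0],"claw": 8.7}
    - {"xyz": [0.41,3,0.04],"angular": [0,0,0],"claw": 8.7}
    - {"xyz": [0.41,3,0.04],"angular": [0,0,0],"claw": 8.7}
    - {"xyz": [0.41,3,0.04],"angular": [0,0,0],"claw": 8.7}
    - {"xyz": [0.41,3,0.04],"angular": [0,0,0],"claw": 8.7}
    - {"xyz": [0.41,3,0.04],"angular": [0,0,0],"claw": 8.7}
    - {"xyz": [0.41,3,0.04],"angular": [0,0,0],"claw": 8.7}
    - {"xyz": [0.41,3,0.04],"angular": [0,0,0],"claw": 8.7}

```text
t: 2.7
eef_pos: [0.3516, -0.462, 0.3163]
ee_rot: [-3.119, 0.765, 2.404]
force: [0.8, -0.6, 0.7]
width: 0.0871
gripper_force: 0.0
```

Run:
```python
from pl import *
p,R,s=cur();print(s['t'],s['q'].round(3),p.round(4),s['ee_rot'].round(4))
```

```text
2.7 [-0.767 -0.196 -1.     1.095 -0.003 -2.645] [ 0.3516 -0.462   0.3163] [-3.1188  0.7647  2.4038]
```

```bash
cat > log.py <<'E'
from pl import *
import json
def log():
    p,R,s=cur();open('log.txt','a').write(json.dumps([list(map(float,s['q'])),list(map(float,p)),list(map(float,s['ee_rot']))])+'\n')
    print(round(s['t'],2),s['q'].round(3),p.round(4),s['ee_rot'].round(4),'F',s['force'].round(1),'w',round(s['width'],4),round(s['gripper_force'],1));return p,R,s
E
python3 - <<'E'
from log import *
import json
open('log.txt','a').write(json.dumps([[-9.45930872e-01,3.59389211e-01,1.10790007e-02,-3.76291497e-04,-1.22412418,-2.88116865e-01],[.22287821,-.63665825,.24762522],[3.13992158,-1.26e-4,-2.80497]])+'\n')
viewer.grab_frame('top');p,R,s=log();print(s['qd'].round(3))
D=frame(np.array([0,0,-1.]),np.array([.669,.743,0]));v=rel(R,D);print(v,D.as_euler('xyz'))
print(sh(D,np.array([.585,-.155,.40])-p))
E
```

```text
2.75 [-7.650e-01 -1.980e-01 -1.002e+00  1.106e+00 -2.000e-03 -2.655e+00] [ 0.3539 -0.4596  0.3173] [-3.1185  0.7659  2.4076] F [1.  3.1 0.5] w 0.0872 0.0
[-0.001  0.018  0.051 -0.277 -0.004  0.298]
[-1.28 43.88 -0.56] [-3.14159265  0.          2.40855452]
[ 3.2  38.1  -8.27]
```

Back to tool-down first (6 rows), then across at height.

servo_tool:
  targets:
    - {"xyz": [0,0,0],"angular": [-0.2,7.3,-0.1],"claw": 8.7}
    - {"xyz": [0,0,0],"angular": [-0.2,7.3,-0.1],"claw": 8.7}
    - {"xyz": [0,0,0],"angular": [-0.2,7.3,-0.1],"claw": 8.7}
    - {"xyz": [0,0,0],"angular": [-0.2,7.3,-0.1],"claw": 8.7}
    - {"xyz": [0,0,0],"angular": [-0.2,7.3,-0.1],"claw": 8.7}
    - {"xyz": [0,0,0],"angular": [-0.2,7.3,-0.1],"claw": 8.7}
    - {"xyz": [0,0,0],"angular": [0,0,0],"claw": 8.7}

```text
t: 3.45
eef_pos: [0.3372, -0.5087, 0.342]
ee_rot: [-3.078, 0.239, 2.357]
force: [0.1, -0.0, -1.1]
width: 0.0874
gripper_force: 0.0
```

Run:
```python
from log import *
p,R,s=log();print(sh(R,np.array([.585,-.155,.36])-p))
```

```text
3.45 [-0.603  0.062 -0.232  0.122 -1.057 -1.809] [ 0.3372 -0.5087  0.342 ] [-3.0776  0.2386  2.3567] F [ 0.1 -0.  -1.1] w 0.0874 0.0
[ 6.82 42.22 -6.23]
```

servo_tool:
  targets:
    - {"xyz": [0.49,3,-0.45],"angular": [0,0,0],"claw": 8.7}
    - {"xyz": [0.49,3,-0.45],"angular": [0,0,0],"claw": 8.7}
    - {"xyz": [0.49,3,-0.45],"angular": [0,0,0],"claw": 8.7}
    - {"xyz": [0.49,3,-0.45],"angular": [0,0,0],"claw": 8.7}
    - {"xyz": [0.49,3,-0.45],"angular": [0,0,0],"claw": 8.7}

```text
t: 3.95
eef_pos: [0.4226, -0.3802, 0.3485]
ee_rot: [-3.078, 0.245, 2.356]
force: [0.1, -0.7, 0.2]
width: 0.0869
gripper_force: 0.0
```

Run:
```python
from log import *
log()
```

```text
3.95 [-0.278 -0.01  -0.324  0.197 -1.081 -2.164] [ 0.4226 -0.3802  0.3485] [-3.078   0.2446  2.3563] F [ 0.1 -0.7  0.2] w 0.0869 0.0
```

servo_tool:
  targets:
    - {"xyz": [0.49,3,-0.45],"angular": [0,0,0],"claw": 8.7}
    - {"xyz": [0.49,3,-0.45],"angular": [0,0,0],"claw": 8.7}
    - {"xyz": [0.49,3,-0.45],"angular": [0,0,0],"claw": 8.7}
    - {"xyz": [0.49,3,-0.45],"angular": [0,0,0],"claw": 8.7}
    - {"xyz": [0.49,3,-0.45],"angular": [0,0,0],"claw": 8.7}
    - {"xyz": [0.49,3,-0.45],"angular": [0,0,0],"claw": 8.7}
    - {"xyz": [0.49,3,-0.45],"angular": [0,0,0],"claw": 8.7}
    - {"xyz": [0.49,3,-0.45],"angular": [0,0,0],"claw": 8.7}
    - {"xyz": [0.49,3,-0.45],"angular": [0,0,0],"claw": 8.7}
    - {"xyz": [0,0,0],"angular": [0,0,0],"claw": 8.7}

```text
t: 4.95
eef_pos: [0.5822, -0.1525, 0.3598]
ee_rot: [-3.078, 0.244, 2.359]
force: [-0.7, -0.0, -0.6]
width: 0.0868
gripper_force: 0.0
```

```bash
cat > fk.py <<'E'
import numpy as np, json
from scipy.spatial.transform import Rotation as Ro
from scipy.optimize import least_squares
def fk(q,P):
    h,a1,d,L2,a3,L3,d6,o=P
    E=lambda ax,t:Ro.from_euler(ax,t)
    R=E('z',q[0]);p=np.array([0,0,h])+R.apply([a1,d,0])
    R=R*E('y',q[1]);p=p+R.apply([0,0,L2])
    R=R*E('y',-q[2]);p=p+R.apply([L3,0,a3])
    R=R*E('x',o*q[3])*E('y',-q[4]);p=p+R.apply([d6,0,0])
    R=R*E('x',o*q[5])
    # tool: z=forearm x
    return p,R
def data():
    D=[json.loads(l) for l in open('log.txt')];return [(np.array(a),np.array(b),Ro.from_euler('xyz',c)) for a,b,c in D]
E
python3 - <<'E'
from log import *
from fk import *
log();D=data()
for o in(1,-1):
    P0=[.3,0,0,.4,0,.4,.3]
    # orientation consistency
    M=[(fk(q,[*P0,o])[1].inv()*R) for q,p,R in D]
    print(o,[ (m*M[0].inv()).magnitude().round(3) for m in M])
    f=lambda x:np.concatenate([fk(q,[*x,o])[0]-p for q,p,R in D])
    r=least_squares(f,P0);print(r.x.round(4),r.fun.round(4))
E
```

```text
4.95 [ 0.209  0.089 -0.218  0.257 -1.194 -2.656] [ 0.5822 -0.1525  0.3598] [-3.0778  0.244   2.3592] F [-0.7 -0.  -0.6] w 0.0868 0.0Traceback (most recent call last):
  File "<stdin>", line 8, in <module>
AttributeError: 'float' object has no attribute 'round'
```

Run:
```python
from log import *
from fk import *
D=data()
for o in(1,-1):
    P0=[.3,0,0,.4,0,.4,.3]
    M=[(fk(q,[*P0,o])[1].inv()*R) for q,p,R in D]
    print(o,[ round((m*M[0].inv()).magnitude(),3) for m in M],M[0].as_matrix().round(3).tolist())
    f=lambda x:np.concatenate([fk(q,[*x,o])[0]-p for q,p,R in D])
    r=least_squares(f,P0);print(r.x.round(4),r.fun.round(4))
```

```text
1 [0.0, 2.521, 2.923, 2.726, 1.787] [[0.001, -0.0, 1.0], [-0.838, 0.545, 0.001], [-0.545, -0.838, 0.0]]
[-0.5606  0.7923 -0.1775  0.2078  0.3323 -0.3394 -0.2676] [ 0.0194 -0.0025  0.0821 -0.0662 -0.0631 -0.0063 -0.0274  0.0458 -0.0193
  0.0174  0.022  -0.0215  0.0218  0.0342 -0.035 ]
-1 [0.0, 0.0, 0.0, 0.0, 0.0] [[0.0, -0.0, 1.0], [-1.0, -0.0, 0.0], [0.0, -1.0, -0.0]]
[ 3.111e-01  5.910e-02 -1.467e-01  6.933e-01  5.000e-04  3.717e-01
  5.658e-01] [ 0.0395  0.0225  0.0202 -0.0425 -0.0439 -0.0015  0.0258  0.0084  0.0052
 -0.0013  0.0057 -0.0061 -0.0157 -0.0144 -0.0178]
```

```bash
cat > fk.py <<'E'
import numpy as np, json
from scipy.spatial.transform import Rotation as Ro
E=lambda ax,t:Ro.from_euler(ax,t)
M0=Ro.from_matrix(np.array([[0,0,1],[-1,0,0],[0,-1,0.]]))
def chain(q):
    R=[E('z',q[0])];R.append(R[-1]*E('y',q[1]));R.append(R[-1]*E('y',-q[2]));R.append(R[-1]*E('x',-q[3]));R.append(R[-1]*E('y',-q[4]))
    return R,R[-1]*E('x',-q[5])*M0
def A(q):
    R,_=chain(q);c=lambda i,a:R[i].as_matrix()[:,a]
    return np.c_[[0,0,1],c(0,0),c(0,1),c(1,0),c(1,2),c(2,0),c(2,2),c(3,1),c(3,2),c(4,0),c(4,2)]
def data():
    D=[json.loads(l) for l in open('log.txt')];return [(np.array(a),np.array(b),Ro.from_euler('xyz',c)) for a,b,c in D]
def fit(lam=1e-3):
    D=data();B=np.vstack([A(q) for q,_,_ in D]+[lam*np.eye(11)]);y=np.concatenate([p for _,p,_ in D]+[np.zeros(11)])
    x=np.linalg.lstsq(B,y,rcond=None)[0];return x,(B@x-y)[:-11]
E
python3 - <<'E'
from fk import *
for l in(1e-2,1e-3,1e-4):
    x,r=fit(l);print(x.round(3),r.round(4))
E
```

```text
[ 0.191  0.001 -0.003  0.001  0.598  0.457  0.008 -0.189 -0.001  0.353
  0.003] [-0.0003 -0.0002  0.0001  0.     -0.0001  0.0001 -0.0003  0.0002  0.0003
  0.0002  0.0001  0.0001  0.      0.0003 -0.0006]
[ 0.199  0.    -0.     0.     0.602  0.464  0.    -0.192 -0.     0.356
  0.   ] [-0. -0.  0.  0. -0.  0. -0.  0.  0.  0.  0.  0.  0.  0. -0.]
[ 0.199  0.    -0.     0.     0.602  0.464  0.    -0.192 -0.     0.356
  0.   ] [-0. -0.  0.  0. -0.  0. -0.  0.  0.  0.  0.  0.  0.  0. -0.]
```

```bash
cat >> fk.py <<'E'
from scipy.optimize import least_squares
LO=np.array([-3.07,-1.43,-1.02,-3.03,-3.05,-3.03]);HI=np.array([3.07,2.12,1.25,1.67,0,3.03])
X=np.array([.199,0,0,0,.602,.464,0,-.192,0,.356,0])
def setX():
    global X;X=fit(1e-4)[0]
setX()
def fk(q): return A(q)@X,chain(q)[1]
def pts(q):
    R,_=chain(q);e=np.array([0,0,X[0]])+R[1].apply([0,0,X[4]]);w=e+R[2].apply([X[5],0,0]);v=w+R[3].apply([0,X[7],0]);return e,w,v
rng=np.random.default_rng(0)
def ik(p,R,n=12,seeds=()):
    S=[]
    f=lambda q:np.r_[(fk(q)[0]-p)*5,(fk(q)[1].inv()*R).as_rotvec()]
    for s in list(seeds)+[LO+(HI-LO)*rng.random(6) for _ in range(n)]:
        r=least_squares(f,np.clip(s,LO+.001,HI-.001),bounds=(LO,HI),max_nfev=60)
        if r.cost<1e-6 and not any(np.abs(r.x-t).max()<.05 for t in S):S.append(r.x)
    return S
E
python3 - <<'E'
from fk import *
from pl import frame
q=data()[-1][0];j=np.array([.5965,-.165,0])
print('GRASP')
for p in(24,35,45,55,65,90):
  az=np.radians(-42);e=np.array([np.cos(az),np.sin(az),0]);pr=np.radians(p);a=e*np.cos(pr)-np.array([0,0,np.sin(pr)])
  for sg in(1,-1):
    for s in ik(np.array([.6454,-.209,.175])-.015*a,frame(a,sg*np.array([.669,.743,0])),6,[q]):print(p,sg,s.round(2),[round(v[2],2) for v in pts(s)])
print('FINAL')
for al in range(-180,180,30):
 for p in(0,20):
  az=np.radians(al);pr=np.radians(p);e=np.array([np.cos(az),np.sin(az),0]);a=e*np.cos(pr)-np.array([0,0,np.sin(pr)])
  for sg in(1,-1):
   for s in ik(j+[0,0,.14]-.014*a,frame(a,sg*np.array([-e[1],e[0],0])),5):print(al,p,sg,s.round(2),[v.round(2).tolist() for v in pts(s)[1:]])
E
```

```text
GRASP
55 1 [-0.17  0.17 -0.9   1.66 -0.31  2.57] [np.float64(0.79), np.float64(0.39), np.float64(0.48)]
55 -1 [-0.17  0.17 -0.9   1.66 -0.31 -0.57] [np.float64(0.79), np.float64(0.39), np.float64(0.48)]
65 1 [ 0.08  0.21 -0.66  0.71 -0.49 -2.98] [np.float64(0.79), np.float64(0.43), np.float64(0.51)]
65 -1 [ 0.08  0.21 -0.66  0.71 -0.49  0.16] [np.float64(0.79), np.float64(0.43), np.float64(0.51)]
90 1 [-0.03  0.4  -0.06  0.   -1.11 -2.28] [np.float64(0.75), np.float64(0.55), np.float64(0.55)]
90 -1 [-0.03  0.4  -0.06  0.   -1.11  0.86] [np.float64(0.75), np.float64(0.55), np.float64(0.55)]
FINAL
-180 0 1 [ 0.03  1.25  0.7  -0.05 -2.6   1.53] [[0.97, 0.03, 0.15], [0.97, -0.16, 0.14]]
-180 0 -1 [ 0.03  1.25  0.7  -0.05 -2.6  -1.62] [[0.97, 0.03, 0.15], [0.97, -0.16, 0.14]]
-180 20 1 [ 0.03  1.08  0.6  -0.04 -2.32  1.54] [[0.94, 0.03, 0.27], [0.94, -0.16, 0.27]]
-180 20 -1 [ 0.03  1.08  0.6  -0.04 -2.32 -1.61] [[0.94, 0.03, 0.27], [0.94, -0.16, 0.27]]
-150 0 1 [ 0.22  1.14  0.26  0.39 -2.23  1.82] [[0.82, 0.18, 0.09], [0.92, 0.02, 0.14]]
-150 0 -1 [ 0.22  1.14  0.26  0.39 -2.23 -1.32] [
[... 2161 characters left out ...]
6  1.12  0.76 -1.09 -2.46  0.59] [[0.87, -0.43, 0.3], [0.78, -0.49, 0.14]]
120 0 -1 [-0.46  1.12  0.76 -1.09 -2.46 -2.55] [[0.87, -0.43, 0.3], [0.78, -0.49, 0.14]]
120 20 1 [-0.39  0.96  0.64 -0.79 -2.21  0.77] [[0.86, -0.36, 0.4], [0.77, -0.47, 0.27]]
120 20 -1 [-0.39  0.96  0.64 -0.79 -2.21 -2.38] [[0.86, -0.36, 0.4], [0.77, -0.47, 0.27]]
150 0 1 [-0.23  1.22  0.95 -0.83 -2.74  0.78] [[0.98, -0.23, 0.28], [0.92, -0.35, 0.14]]
150 0 -1 [-0.23  1.22  0.95 -0.83 -2.74 -2.36] [[0.98, -0.23, 0.28], [0.92, -0.35, 0.14]]
150 20 1 [-0.18  1.07  0.77 -0.49 -2.42  1.07] [[0.95, -0.18, 0.35], [0.9, -0.34, 0.27]]
150 20 -1 [-0.18  1.07  0.77 -0.49 -2.42 -2.07] [[0.95, -0.18, 0.35], [0.9, -0.34, 0.27]]
```

```bash
cat > chk.py <<'E'
from fk import *
from pl import frame,rel,sh
from scipy.spatial.transform import Slerp
Z=np.array([0,0,1.])
def U(d): return np.array([np.cos(np.radians(d)),np.sin(np.radians(d)),0])
def adir(az,p): return U(az)*np.cos(np.radians(p))-Z*np.sin(np.radians(p))
def left(az): return U(az+90)
def path(q,p1,R1,n=10):
    p0,R0=fk(q);sl=Slerp([0,1],Ro.concatenate([R0,R1]));Q=[q]
    for k in range(1,n+1):
        t=k/n;S=ik(p0+(p1-p0)*t,sl(t),0,[Q[-1]])
        if not S:print('  FAIL at',t);return Q
        Q.append(S[0])
    D=np.abs(np.diff(Q,axis=0)).max();Qa=np.array(Q)
    print('  end',Q[-1].round(2),'maxstep',D.round(2),'q5max',Qa[:,4].max().round(2),'margin',np.minimum(Qa-LO,HI-Qa).min(0).round(2));return Q
E
python3 - <<'E'
from chk import *
q=data()[-1][0]
H=np.array([.6454,-.209,.175]);a=adir(-42,65);G=frame(a,-left(-42));g=H-.015*a
D=frame(-Z,-left(-42))
q1=path(q,np.array([.58,-.152,.36]),D,12)[-1]
q2=path(q1,g-.1*a,G)[-1]
q3=path(q2,g,G)[-1]
q4=path(q3,g+[0,0,.17],G)[-1]
for da in(20,45,70,90):
  for c in ([.55,-.42],[.58,-.45]):
    c=np.array([*c,.010]);dh=U(da+180);al=-Z*np.sin(np.radians(49))-dh*np.cos(np.radians(49))
    RL=frame(al,-left(da+180)); # grip point on handle s=35 => from mid .075 toward handle
    pl=c+dh*.075-.015*al
    print(da,c,RL.as_euler('xyz').round(2))
    qa=path(q4,pl+[0,0,.24],RL,16)[-1];qb=path(qa,pl,RL)[-1];print([v.round(2).tolist() for v in pts(qb)])
    # regrasp
    gr=c-dh*.025;gr[2]=.025
    qc=path(qb,pl+[0,0,.1],RL)[-1]
    RD=frame(-Z,-left(da+180));qd=path(qc,gr+[0,0,.1],RD)[-1];qe=path(qd,gr+[0,0,.25],RD)[-1]
    RF=frame(U(da),-left(da+180));j=np.array([.5965,-.165,.143])-.014*U(da)
    qf=path(qe,j+[0,0,.14],RF,16)[-1];qg=path(qf,j,RF)[-1]
E
```

```text
FAIL at 0.16666666666666666
  FAIL at 0.1
  FAIL at 0.1
  FAIL at 0.1
20 [ 0.55 -0.42  0.01] [-3.14  0.72 -2.79]
  end [-0.89  0.26 -0.01 -0.75 -1.15 -0.07] maxstep 0.26 q5max -0.7 margin [2.18 1.39 0.57 1.39 0.7  0.11]
  end [-0.93  0.56 -0.14 -0.94 -0.89  0.34] maxstep 0.04 q5max -0.89 margin [2.14 1.56 0.88 2.09 0.89 2.69]
[[0.19, -0.26, 0.71], [0.4, -0.54, 0.41], [0.25, -0.53, 0.29]]
  end [-0.91  0.42 -0.11 -0.85 -0.98  0.16] maxstep 0.02 q5max -0.89 margin [2.14 1.56 0.88 2.09 0.89 2.69]
  end [-0.35  0.5  -0.06  0.   -1.01 -0.87] maxstep 0.12 q5max -0.85 margin [2.16 1.62 0.89 1.67 0.85 2.16]
  end [-0.35  0.4   0.13  0.   -1.3  -0.87] maxstep 0.03 q5max -1.01 margin [2.72 1.62 0.96 1.67 1.01 2.16]
  end [-0.96  0.38 -0.48 -1.77 -1.4   0.88] maxstep 0.15 q5max -0.91 margin [2.11 1.57 0.54 1.26 0.91 2.15]
  end [-0.98  0.74 -0.5  -1.8  -1.49  1.25] maxstep 0.04 q5max -1.4 margin [2.09 1.38 0.52 1.23 1.4  1.78]
20 [ 0.58 -0.45  0.01] [-3.14  0.72 -2.79]
  end [-0.88  0.32  0.08 -0.74 -1.16 -0.09] maxstep 0.25 q5max -0.7 margin [2.19 1.42 0.6  1.39 0.7  0.11]
  end [-0.92  0.6  -
[... 5155 characters left out ...]
.75  1.05  0.8  -0.52 -1.82  0.75] maxstep 0.04 q5max -1.82 margin [2.31 1.07 0.19 2.19 0.88 2.28]
[[0.38, -0.36, 0.5], [0.71, -0.66, 0.38], [0.58, -0.77, 0.29]]
  end [-0.75  0.97  0.87 -0.54 -1.95  0.68] maxstep 0.01 q5max -1.82 margin [2.32 1.07 0.38 2.19 1.1  2.28]
  end [-0.36  0.52 -0.03 -0.   -1.02  0.36] maxstep 0.1 q5max -1.02 margin [2.32 1.15 0.38 1.67 1.02 2.34]
  end [-0.36  0.42  0.16  0.   -1.31  0.36] maxstep 0.03 q5max -1.02 margin [2.71 1.6  0.99 1.67 1.02 2.67]
  end [-0.67  0.8   0.44 -1.3  -2.19  0.45] maxstep 0.09 q5max -1.31 margin [2.4  1.32 0.72 1.67 0.86 2.54]
  end [-0.64  0.97  0.42 -1.2  -2.11  0.66] maxstep 0.02 q5max -2.11 margin [2.4  1.15 0.81 1.73 0.86 2.37]
```

Run:
```python
from chk import *
q=data()[-1][0].copy();q[5]+=np.pi
H=np.array([.6454,-.209,.175])
p,R=fk(q)
for P in(60,65,70):
    a=adir(-42,P);G=frame(a,-left(-42));g=H-.015*a;pre=g-.1*a
    print(P,'pre',pre.round(3));q2=path(q,pre,G)[-1];v=rel(R,G);print('rot',v,'shift tool(after)',sh(G,pre-p))
    q3=path(q2,g,G)[-1];q4=path(q3,g+[0,0,.17],G)[-1]
    dh=U(225);t=131 if P==65 else 66+P
    al=-Z*np.sin(np.radians(t))+dh*np.cos(np.radians(t));RL=frame(al,-left(225));pl=np.array([.55,-.42,.010])+dh*.075-.015*al
    path(q4,pl+[0,0,.24],RL,16)
```

```text
60 pre [ 0.603 -0.171  0.275]
  end [ 0.19  0.04 -0.7   0.74 -0.63  0.08] maxstep 0.09 q5max -0.63 margin [2.84 1.47 0.32 0.93 0.63 2.54]
rot [ 4.69 16.09 -2.12] shift tool(after) [-1.89 -0.03  8.74]
  end [-0.    0.18 -0.81  1.12 -0.38 -0.18] maxstep 0.06 q5max -0.38 margin [2.88 1.47 0.21 0.55 0.38 2.85]
  end [ 0.15  0.05 -0.45  0.57 -0.8   0.34] maxstep 0.12 q5max -0.38 margin [2.92 1.48 0.21 0.55 0.38 2.69]
  end [-0.85  0.45  0.28 -0.63 -1.47  0.16] maxstep 0.1 q5max -0.8 margin [2.22 1.48 0.57 1.1  0.8  2.61]
65 pre [ 0.609 -0.176  0.279]
  end [ 0.18  0.07 -0.56  0.53 -0.73  0.29] maxstep 0.05 q5max -0.73 margin [2.86 1.5  0.46 1.14 0.73 2.54]
rot [ 4.59 11.1  -2.32] shift tool(after) [-0.12 -0.03  8.83]
  end [ 0.08  0.21 -0.66  0.71 -0.49  0.16] maxstep 0.03 q5max -0.49 margin [2.89 1.5  0.36 0.96 0.49 2.74]
  end [ 0.14  0.09 -0.33  0.42 -0.9   0.48] maxstep 0.06 q5max -0.49 margin [2.93 1.52 0.36 0.96 0.49 2.55]
  end [-0.9   0.47  0.29 -0.71 -1.51  0.2 ] maxstep 0.09 q5max -0.9 margin [2.17 1.52 0.69 1.25 0.9  2.51]
70 pre [ 0.616 -0.183  0.283]
  end [ 0.15  0.12 -0.42  0.36 -0.84  0.47] maxstep 0.04 q5max -0.84 margin [2.86 1.52 0.6  1.31 0.84 2.54]
rot [ 4.48  6.1  -2.52] shift tool(after) [ 1.65 -0.03  8.76]
  end [ 0.09  0.24 -0.52  0.45 -0.62  0.41] maxstep 0.02 q5max -0.62 margin [2.92 1.55 0.5  1.22 0.62 2.56]
  end [ 0.11  0.13 -0.21  0.31 -1.01  0.59] maxstep 0.04 q5max -0.62 margin [2.96 1.56 0.5  1.22 0.62 2.44]
  end [-0.95  0.5   0.31 -0.79 -1.56  0.25] maxstep 0.09 q5max -1.01 margin [2.12 1.56 0.81 1.36 1.01 2.42]
```

servo_tool:
  targets:
    - {"xyz": [0,0,0],"angular": [0,0,8.5],"claw": 8.7}
    - {"xyz": [0,0,0],"angular": [0,0,8.5],"claw": 8.7}
    - {"xyz": [0,0,0],"angular": [0,0,8.5],"claw": 8.7}
    - {"xyz": [0,0,0],"angular": [0,0,8.5],"claw": 8.7}
    - {"xyz": [0,0,0],"angular": [0,0,8.5],"claw": 8.7}
    - {"xyz": [0,0,0],"angular": [0,0,8.5],"claw": 8.7}
    - {"xyz": [0,0,0],"angular": [0,0,8.5],"claw": 8.7}
    - {"xyz": [0,0,0],"angular": [0,0,8.5],"claw": 8.7}
    - {"xyz": [0,0,0],"angular": [0,0,8.5],"claw": 8.7}
    - {"xyz": [0,0,0],"angular": [0,0,8.5],"claw": 8.7}
    - {"xyz": [0,0,0],"angular": [0,0,8.5],"claw": 8.7}
    - {"xyz": [0,0,0],"angular": [0,0,8.5],"claw": 8.7}
    - {"xyz": [0,0,0],"angular": [0,0,8.5],"claw": 8.7}
    - {"xyz": [0,0,0],"angular": [0,0,8.5],"claw": 8.7}
    - {"xyz": [0,0,0],"angular": [0,0,8.5],"claw": 8.7}
    - {"xyz": [0,0,0],"angular": [0,0,8.5],"claw": 8.7}
    - {"xyz": [0,0,0],"angular": [0,0,8.5],"claw": 8.7}
    - {"xyz": [0,0,0],"angular": [0,0,8.5],"claw": 8.7}
    - {"xyz": [0,0,0],"angular": [0,0,8.5],"claw": 8.7}
    - {"xyz": [0,0,0],"angular": [0,0,8.5],"claw": 8.7}

```text
t: 6.95
eef_pos: [0.305, -0.5217, 0.1787]
ee_rot: [-2.999, -0.619, 0.279]
force: [0.3, -0.6, -0.3]
width: 0.0869
gripper_force: 0.0
```

servo_tool:
  targets:
    - {"xyz": [0,0,0],"angular": [0,0,5],"claw": 8.7}
    - {"xyz": [0,0,0],"angular": [0,0,5],"claw": 8.7}
    - {"xyz": [0,0,0],"angular": [2.3,5.5,-1.15],"claw": 8.7}
    - {"xyz": [0,0,0],"angular": [2.3,5.5,-1.15],"claw": 8.7}
    - {"xyz": [0,0,2.9],"angular": [0,0,0],"claw": 8.7}
    - {"xyz": [0,0,2.9],"angular": [0,0,0],"claw": 8.7}
    - {"xyz": [0,0,2.9],"angular": [0,0,0],"claw": 8.7}
    - {"xyz": [0,0,0],"angular": [0,0,0],"claw": 8.7}

```text
t: 7.75
eef_pos: [0.3385, -0.4814, 0.093]
ee_rot: [-2.824, -0.843, 0.116]
force: [-0.5, -0.0, 0.2]
width: 0.087
gripper_force: 0.0
```

Run:
```python
from log import *
from chk import *
from ov import *
p,R,s=log()
H=np.array([.6454,-.209,.175]);a=adir(-42,65);G=frame(a,-left(-42));g=H-.015*a
print('rot',rel(R,G),'to g',sh(R,g-p))
c=np.array([.5965,-.165]);e=U(-42);l=np.radians(24.5);b=e*np.sin(l)+Z*np.cos(l);x=e*np.cos(l)-Z*np.sin(l)
foot=np.array([.656,-.2185,.209])-.22*b
P=brush_box(foot,b,x)+[circ(c,.09,.037)]+[[p,p+R.apply([0,0,.022])],[p+R.apply([0,.044,.022]),p+R.apply([0,-.044,.022])]]
T=grab('top','t1.png');S=grab('side','s1.png')
A_=draw(T['color'][180:250,330:400],T,P,5.7,np.array([330,180]));B_=draw(S['color'][110:220,290:360],S,P,5,np.array([290,110]))
o=np.zeros((550,750,3),np.uint8);o[:len(A_),:399]=A_[:,:399];o[:550,400:750]=B_;cv2.imwrite('pics/ov2.png',o)
```

```text
7.75 [-1.221  0.567 -0.04  -0.905 -1.323 -2.828] [ 0.3385 -0.4814  0.093 ] [-2.8237 -0.843   0.116 ] F [-0.5 -0.   0.2] w 0.087 0.0
rot [-46.47 -15.66  43.01] to g [ 29.24 -17.02  25.01]
```

View pics/ov2.png

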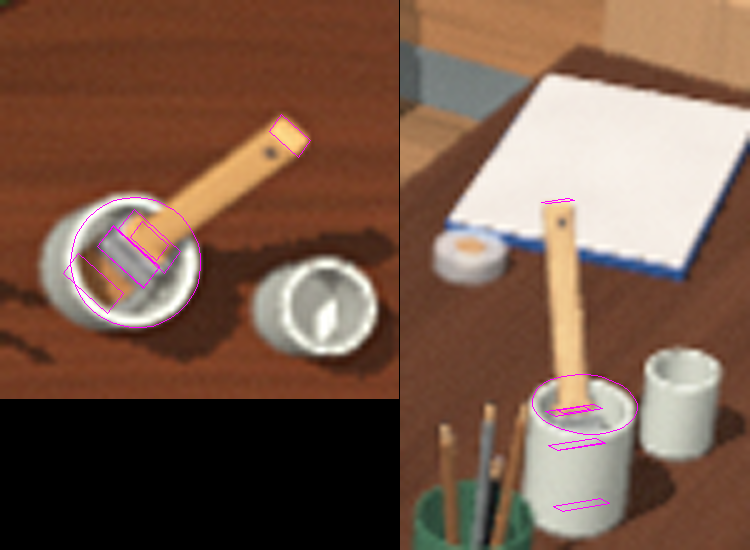

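```bash
cat >> chk.py <<'E'
def rows(q,R): return None
E
python3 - <<'E'
from chk import *
q=data()[-1][0];p,R=fk(q)
H=np.array([.6454,-.209,.175]);a=adir(-42,65);G=frame(a,-left(-42));g=H-.015*a;pre=g-.1*a
up=np.array([0,0,.2]);print('up',sh(R,up))
q1=path(q,p+up,R)[-1];q2=q1.copy();p2,R2=fk(q2)
# rotate about tool z by -theta then to G
for th in(60,90,120,150,180):
    q3=q1.copy();q3[5]+=np.radians(th);p3,R3=fk(q3);print(th,q3.round(2),'rot',rel(R3,G),np.linalg.norm(rel(R3,G)))
    q4=path(q3,p3,G)[-1];q5=path(q4,np.array([*pre[:2],p3[2]]),G)[-1];print('sh',sh(G,np.array([*pre[:2],p3[2]])-p3),p3)
E
```

```text
up [ 14.93  -4.16 -12.64]
  FAIL at 0.7
60 [-1.21  0.42  0.03 -0.88 -1.46 -1.96] rot [-36.3  -41.21  98.79] 113.02839554731368
  FAIL at 0.6
  FAIL at 0.1
sh [ -0.25 -40.78  -0.12] [ 0.3384778  -0.48142035  0.2129933 ]
90 [-1.21  0.42  0.03 -0.88 -1.46 -1.44] rot [-26.79 -54.03 126.04] 139.72482456600187
  FAIL at 0.7
  FAIL at 0.1
sh [ -0.25 -40.78  -0.12] [ 0.3384778  -0.48142035  0.2129933 ]
120 [-1.21  0.42  0.03 -0.88 -1.46 -0.91] rot [-13.44 -66.76 152.46] 166.97779133765067
  FAIL at 0.7
  FAIL at 0.2
sh [ -0.25 -40.78  -0.12] [ 0.3384778  -0.48142035  0.2129933 ]
150 [-1.21  0.42  0.03 -0.88 -1.46 -0.39] rot [  -4.27   67.5  -151.16] 165.60141454709859
  end [-0.59  0.03 -0.63  0.13 -0.48  1.33] maxstep 0.2 q5max -0.48 margin [1.86 1.46 0.39 1.54 0.48 1.7 ]
  end [ 0.15  0.13 -0.69  0.66 -0.56  0.15] maxstep 0.17 q5max -0.44 margin [2.48 1.42 0.22 1.01 0.44 1.7 ]
sh [ -0.25 -40.78  -0.12] [ 0.3384778  -0.48142035  0.2129933 ]
180 [-1.21  0.42  0.03 -0.88 -1.46  0.14] rot [ -19.15   56.84 -124.69] 138.36583465581379
  end [-0.59  0.03 -0.63  0.13 -0.48  1.33] maxstep 0.18 q5max -0.48 margin [1.86 1.46 0.39 1.54 0.48 1.7 ]
  end [ 0.15  0.13 -0.69  0.66 -0.56  0.15] maxstep 0.17 q5max -0.44 margin [2.48 1.42 0.22 1.01 0.44 1.7 ]
sh [ -0.25 -40.78  -0.12] [ 0.3384778  -0.48142035  0.2129933 ]
```

servo_tool:
  targets:
    - {"xyz": [2.24,-0.62,-1.9],"angular": [0,0,0],"claw": 8.7}
    - {"xyz": [2.24,-0.62,-1.9],"angular": [0,0,0],"claw": 8.7}
    - {"xyz": [2.24,-0.62,-1.9],"angular": [0,0,0],"claw": 8.7}
    - {"xyz": [2.24,-0.62,-1.9],"angular": [0,0,0],"claw": 8.7}
    - {"xyz": [0,0,0],"angular": [0,0,-8.5],"claw": 8.7}
    - {"xyz": [0,0,0],"angular": [0,0,-8.5],"claw": 8.7}
    - {"xyz": [0,0,0],"angular": [0,0,-8.5],"claw": 8.7}
    - {"xyz": [0,0,0],"angular": [0,0,-8.5],"claw": 8.7}
    - {"xyz": [0,0,0],"angular": [0,0,-8.5],"claw": 8.7}
    - {"xyz": [0,0,0],"angular": [0,0,-8.5],"claw": 8.7}
    - {"xyz": [0,0,0],"angular": [0,0,-8.5],"claw": 8.7}
    - {"xyz": [0,0,0],"angular": [0,0,-8.5],"claw": 8.7}
    - {"xyz": [0,0,0],"angular": [0,0,-8.5],"claw": 8.7}
    - {"xyz": [0,0,0],"angular": [0,0,-8.5],"claw": 8.7}
    - {"xyz": [0,0,0],"angular": [0,0,-8.5],"claw": 8.7}
    - {"xyz": [0,0,0],"angular": [0,0,-8.5],"claw": 8.7}
    - {"xyz": [0,0,0],"angular": [0,0,-8.5],"claw": 8.7}
    - {"xyz": [0,0,0],"angular": [0,0,-8.5],"claw": 8.7}
    - {"xyz": [0,0,0],"angular": [0,0,-8.5],"claw": 8.7}
    - {"xyz": [0,0,0],"angular": [0,0,-8.5],"claw": 8.7}

```text
t: 9.85
eef_pos: [0.3365, -0.4848, 0.2166]
ee_rot: [2.335, 0.413, 2.463]
force: [0.4, 0.1, -0.6]
width: 0.0875
gripper_force: 0.0
```

servo_tool:
  targets:
    - {"xyz": [0,0,0],"angular": [0,0,-8.5],"claw": 8.7}
    - {"xyz": [0,0,0],"angular": [0,0,-8.5],"claw": 8.7}
    - {"xyz": [0,0,0],"angular": [0,0,-8.5],"claw": 8.7}
    - {"xyz": [0,0,0],"angular": [0,0,-8.5],"claw": 8.7}
    - {"xyz": [0,0,0],"angular": [0,0,-8.5],"claw": 8.7}
    - {"xyz": [0,0,0],"angular": [0,0,0],"claw": 8.7}

```text
t: 10.45
eef_pos: [0.3366, -0.4847, 0.2166]
ee_rot: [2.809, 0.836, -3.053]
force: [-0.1, -0.2, -0.0]
width: 0.0868
gripper_force: 0.0
```

Run:
```python
from log import *
from chk import *
p,R,s=log();q=s['q']
H=np.array([.6454,-.209,.175]);a=adir(-42,65);G=frame(a,-left(-42));g=H-.015*a;pre=g-.1*a
print('rot',rel(R,G),np.linalg.norm(rel(R,G)),'rot/16',(rel(R,G)/16).round(2))
q4=path(q,p,G)[-1]
for z in(.30,.32,.34):
    w=np.array([*p[:2],z]);q5=path(q4,w,G)[-1];q6=path(q5,pre,G)[-1];print(z,sh(G,w-p),sh(G,pre-w))
```

```text
10.45 [-1.218  0.413  0.036 -0.874 -1.46   0.112] [ 0.3366 -0.4847  0.2166] [ 2.8085  0.8362 -3.053 ] F [-0.1 -0.2 -0. ] w 0.0868 0.0
rot [ -18.78   56.92 -125.85] 139.3943947940519 rot/16 [-1.17  3.56 -7.87]
  end [-0.6   0.03 -0.62  0.12 -0.49  1.34] maxstep 0.18 q5max -0.49 margin [1.85 1.46 0.4  1.55 0.49 1.69]
  end [-0.6  -0.04 -0.47  0.09 -0.71  1.38] maxstep 0.02 q5max -0.49 margin [2.47 1.39 0.4  1.55 0.49 1.65]
  end [ 0.18  0.07 -0.56  0.53 -0.73  0.29] maxstep 0.14 q5max -0.67 margin [2.47 1.35 0.38 1.14 0.67 1.65]
0.3 [ 3.53 -0.   -7.56] [ -1.2  -41.15   1.73]
  end [-0.6  -0.06 -0.44  0.08 -0.76  1.39] maxstep 0.03 q5max -0.49 margin [2.47 1.37 0.4  1.55 0.49 1.64]
  end [ 0.18  0.07 -0.56  0.53 -0.73  0.29] maxstep 0.14 q5max -0.7 margin [2.47 1.34 0.4  1.14 0.7  1.64]
0.32 [ 4.37 -0.   -9.37] [ -2.05 -41.15   3.54]
  end [-0.6  -0.07 -0.4   0.08 -0.81  1.39] maxstep 0.03 q5max -0.49 margin [2.47 1.36 0.4  1.55 0.49 1.64]
  end [ 0.18  0.07 -0.56  0.53 -0.73  0.29] maxstep 0.14 q5max -0.72 margin [2.47 1.33 0.42 1.14 0.72 1.64]
0.34 [  5.22  -0.   -11.19] [ -2.9  -41.15   5.36]
```

servo_tool:
  targets:
    - {"xyz": [0,0,0],"angular": [-1.1,3.35,-7.4],"claw": 8.7}
    - {"xyz": [0,0,0],"angular": [-1.1,3.35,-7.4],"claw": 8.7}
    - {"xyz": [0,0,0],"angular": [-1.1,3.35,-7.4],"claw": 8.7}
    - {"xyz": [0,0,0],"angular": [-1.1,3.35,-7.4],"claw": 8.7}
    - {"xyz": [0,0,0],"angular": [-1.1,3.35,-7.4],"claw": 8.7}
    - {"xyz": [0,0,0],"angular": [-1.1,3.35,-7.4],"claw": 8.7}
    - {"xyz": [0,0,0],"angular": [-1.1,3.35,-7.4],"claw": 8.7}
    - {"xyz": [0,0,0],"angular": [-1.1,3.35,-7.4],"claw": 8.7}
    - {"xyz": [0,0,0],"angular": [-1.1,3.35,-7.4],"claw": 8.7}
    - {"xyz": [0,0,0],"angular": [-1.1,3.35,-7.4],"claw": 8.7}
    - {"xyz": [0,0,0],"angular": [-1.1,3.35,-7.4],"claw": 8.7}
    - {"xyz": [0,0,0],"angular": [-1.1,3.35,-7.4],"claw": 8.7}
    - {"xyz": [0,0,0],"angular": [-1.1,3.35,-7.4],"claw": 8.7}
    - {"xyz": [0,0,0],"angular": [-1.1,3.35,-7.4],"claw": 8.7}
    - {"xyz": [0,0,0],"angular": [-1.1,3.35,-7.4],"claw": 8.7}
    - {"xyz": [0,0,0],"angular": [-1.1,3.35,-7.4],"claw": 8.7}
    - {"xyz": [0,0,0],"angular": [-1.1,3.35,-7.4],"claw": 8.7}
    - {"xyz": [0,0,0],"angular": [0,0,0],"claw": 8.7}

```text
t: 12.25
eef_pos: [0.3355, -0.4825, 0.2153]
ee_rot: [-3.139, -0.434, -0.737]
force: [-0.4, -0.1, -0.1]
width: 0.087
gripper_force: 0.0
```

Run:
```python
from log import *
from chk import *
p,R,s=log();q=s['q']
H=np.array([.6454,-.209,.175]);a=adir(-42,65);G=frame(a,-left(-42));g=H-.015*a;pre=g-.1*a
print('rot',rel(R,G));w=np.array([*p[:2],.33]);print(sh(G,w-p),sh(G,pre-w),(sh(G,pre-w)/14).round(2))
```

```text
12.25 [-0.597  0.028 -0.62   0.117 -0.495  1.341] [ 0.3355 -0.4825  0.2153] [-3.1387 -0.4344 -0.7368] F [-0.4 -0.1 -0.1] w 0.087 0.0
rot [-0.08  0.11 -0.2 ]
[  4.85  -0.   -10.39] [ -2.27 -41.06   4.55] [-0.16 -2.93  0.32]
```

servo_tool:
  targets:
    - {"xyz": [1.62,0,-3.46],"angular": [0,0,0],"claw": 8.7}
    - {"xyz": [1.62,0,-3.46],"angular": [0,0,0],"claw": 8.7}
    - {"xyz": [1.62,0,-3.46],"angular": [0,0,0],"claw": 8.7}
    - {"xyz": [-0.16,-2.93,0.32],"angular": [0,0,0],"claw": 8.7}
    - {"xyz": [-0.16,-2.93,0.32],"angular": [0,0,0],"claw": 8.7}
    - {"xyz": [-0.16,-2.93,0.32],"angular": [0,0,0],"claw": 8.7}
    - {"xyz": [-0.16,-2.93,0.32],"angular": [0,0,0],"claw": 8.7}
    - {"xyz": [-0.16,-2.93,0.32],"angular": [0,0,0],"claw": 8.7}
    - {"xyz": [-0.16,-2.93,0.32],"angular": [0,0,0],"claw": 8.7}
    - {"xyz": [-0.16,-2.93,0.32],"angular": [0,0,0],"claw": 8.7}
    - {"xyz": [-0.16,-2.93,0.32],"angular": [0,0,0],"claw": 8.7}
    - {"xyz": [-0.16,-2.93,0.32],"angular": [0,0,0],"claw": 8.7}
    - {"xyz": [-0.16,-2.93,0.32],"angular": [0,0,0],"claw": 8.7}
    - {"xyz": [-0.16,-2.93,0.32],"angular": [0,0,0],"claw": 8.7}
    - {"xyz": [-0.16,-2.93,0.32],"angular": [0,0,0],"claw": 8.7}
    - {"xyz": [-0.16,-2.93,0.32],"angular": [0,0,0],"claw": 8.7}
    - {"xyz": [-0.16,-2.93,0.32],"angular": [0,0,0],"claw": 8.7}
    - {"xyz": [0,0,0],"angular": [0,0,0],"claw": 8.7}

```text
t: 14.05
eef_pos: [0.6138, -0.1777, 0.2816]
ee_rot: [-3.137, -0.434, -0.741]
force: [0.4, -0.4, -0.6]
width: 0.0868
gripper_force: 0.0
```

Run:
```python
from log import *
from chk import *
p,R,s=log();q=s['q']
H=np.array([.6454,-.209,.175]);a=adir(-42,65);G=frame(a,-left(-42));g=H-.015*a
print('rot',rel(R,G),sh(R,g-p),sh(R,[0,0,.16]))
```

```text
14.05 [ 0.181  0.081 -0.543  0.516 -0.739  0.301] [ 0.6138 -0.1777  0.2816] [-3.1368 -0.4341 -0.7407] F [ 0.4 -0.4 -0.6] w 0.0868 0.0
rot [-0.09  0.13 -0.4 ] [-0.46  0.23 10.04] [  6.73  -0.07 -14.52]
```

servo_tool:
  targets:
    - {"xyz": [-0.23,0.12,2.5],"angular": [0,0,0],"claw": 8.7}
    - {"xyz": [-0.23,0.11,2.5],"angular": [0,0,0],"claw": 8.7}
    - {"xyz": [0,0,2.5],"angular": [0,0,0],"claw": 8.7}
    - {"xyz": [0,0,2.5],"angular": [0,0,0],"claw": 8.7}
    - {"xyz": [0,0,0],"angular": [0,0,0],"claw": 8.7}
  force: 25

```text
t: 14.55
eef_pos: [0.6369, -0.2082, 0.1858]
ee_rot: [-3.141, -0.431, -0.742]
force: [-0.6, -0.8, -1.1]
width: 0.0867
gripper_force: 0.0
```

servo_tool:
  targets:
    - {"xyz": [0,0,0],"angular": [0,0,0],"claw": 4}
    - {"xyz": [0,0,0],"angular": [0,0,0],"claw": 4}
    - {"xyz": [0,0,0],"angular": [0,0,0],"claw": 1}
    - {"xyz": [0,0,0],"angular": [0,0,0],"claw": 1}
    - {"xyz": [0,0,0],"angular": [0,0,0],"claw": 1}
    - {"xyz": [0,0,0],"angular": [0,0,0],"claw": 1}
    - {"xyz": [0,0,0],"angular": [0,0,0],"claw": 1}
    - {"xyz": [0,0,0],"angular": [0,0,0],"claw": 1}
  force: 25

```text
t: 15.35
eef_pos: [0.6382, -0.2059, 0.1887]
ee_rot: [-3.139, -0.434, -0.735]
force: [0.0, 0.1, 0.4]
width: 0.0285
gripper_force: 0.0
```

Run:
```python
from log import *
from chk import *
p,R,s=log();print(sh(R,[0,0,.18]))
S=grab('side','s2.png');o=cv2.resize(S['color'][100:220,270:400],None,fx=4.6,fy=4.6);cv2.imwrite('pics/s2c.png',o)
```

```text
15.35 [ 0.077  0.208 -0.666  0.701 -0.49   0.167] [ 0.6382 -0.2059  0.1887] [-3.1389 -0.4342 -0.7354] F [0.  0.1 0.4] w 0.0285 0.0
[  7.57  -0.04 -16.33]
```

View pics/s2c.png

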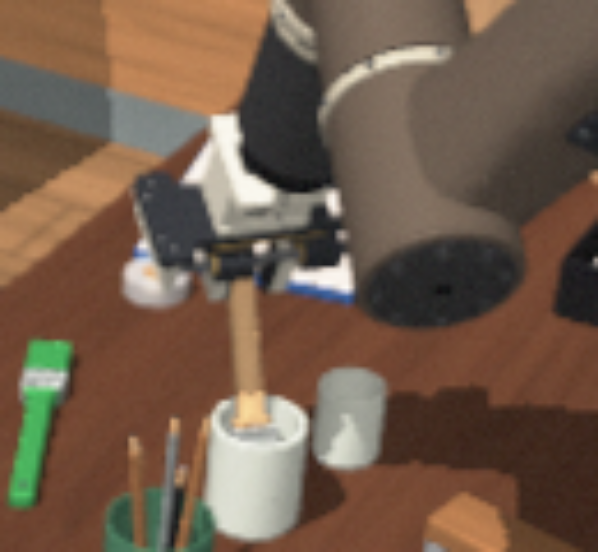

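The picture shows the fingers astride the handle at (245,275), with the jar undisturbed at (258,465). The fingers are still closing (28 mm), so I keep going.

servo_tool:
  targets:
    - {"xyz": [0,0,0],"angular": [0,0,0],"claw": 1}
    - {"xyz": [0,0,0],"angular": [0,0,0],"claw": 1}
    - {"xyz": [0,0,0],"angular": [0,0,0],"claw": 1}
    - {"xyz": [0,0,0],"angular": [0,0,0],"claw": 1}
  force: 25

```text
t: 15.8
eef_pos: [0.6381, -0.2059, 0.1886]
ee_rot: [-3.139, -0.434, -0.735]
force: [-0.4, 1.5, -0.6]
width: 0.0202
gripper_force: 24.8
```

servo_tool:
  targets:
    - {"xyz": [0.63,0,-1.36],"angular": [0,0,0],"claw": 1}
    - {"xyz": [1.26,0,-2.72],"angular": [0,0,0],"claw": 1}
    - {"xyz": [1.26,0,-2.72],"angular": [0,0,0],"claw": 1}
    - {"xyz": [1.26,0,-2.72],"angular": [0,0,0],"claw": 1}
    - {"xyz": [1.26,0,-2.72],"angular": [0,0,0],"claw": 1}
    - {"xyz": [1.26,0,-2.72],"angular": [0,0,0],"claw": 1}
    - {"xyz": [0.63,0,-1.36],"angular": [0,0,0],"claw": 1}
    - {"xyz": [0,0,0],"angular": [0,0,0],"claw": 1}

```text
t: 16.6
eef_pos: [0.6386, -0.2063, 0.3713]
ee_rot: [-3.136, -0.437, -0.737]
force: [-0.5, -0.2, -0.7]
width: 0.02
gripper_force: 24.8
```

Run:
```python
from log import *
from chk import *
from ov import *
p,R,s=log();q=s['q']
S=grab('side','s3.png');T=grab('top','t3.png')
A_=cv2.resize(S['color'][60:230,250:390],None,fx=3.3,fy=3.3);B_=cv2.resize(T['color'][150:270,310:410],None,fx=3.3,fy=3.3)
o=np.zeros((561,800,3),np.uint8);o[:len(A_),:A_.shape[1]]=A_;o[:len(B_),463:463+330]=B_;cv2.imwrite('pics/c3.png',o)
dh=U(225);t=np.radians(131);al=-Z*np.sin(t)+dh*np.cos(t);RL=frame(al,-left(225));pl=np.array([.55,-.42,.010])+dh*.075-.015*al
v=rel(R,RL);print('rot',v,np.linalg.norm(v));
print('translate first, world', pl.round(3));w=np.array([.50,-.40,p[2]])
qa=path(q,w,R)[-1];qb=path(qa,w,RL)[-1];qc=path(qb,pl+[0,0,.03],RL)[-1]
print(sh(R,w-p),sh(RL,pl+[0,0,.03]-w))
```

```text
16.6 [ 0.134  0.081 -0.308  0.411 -0.928  0.495] [ 0.6386 -0.2063  0.3713] [-3.1357 -0.4372 -0.7367] F [-0.5 -0.2 -0.7] w 0.02 24.8
rot [ 13.24 -50.09  96.25] 109.30859161108975
translate first, world [ 0.49  -0.48   0.021]
  end [-0.27 -0.   -0.33  0.25 -0.86  0.98] maxstep 0.06 q5max -0.86 margin [2.8  1.43 0.67 1.26 0.86 2.05]
  end [-0.81  0.3   0.29 -0.72 -1.58  0.03] maxstep 0.12 q5max -0.86 margin [2.26 1.43 0.69 1.42 0.86 2.05]
  end [-0.91  0.67  0.14 -0.76 -1.25  0.45] maxstep 0.05 q5max -1.25 margin [2.16 1.45 0.96 2.27 1.25 2.58]
[ 2.49 23.67  1.03] [25.8  -4.95 19.98]
```

View pics/c3.png

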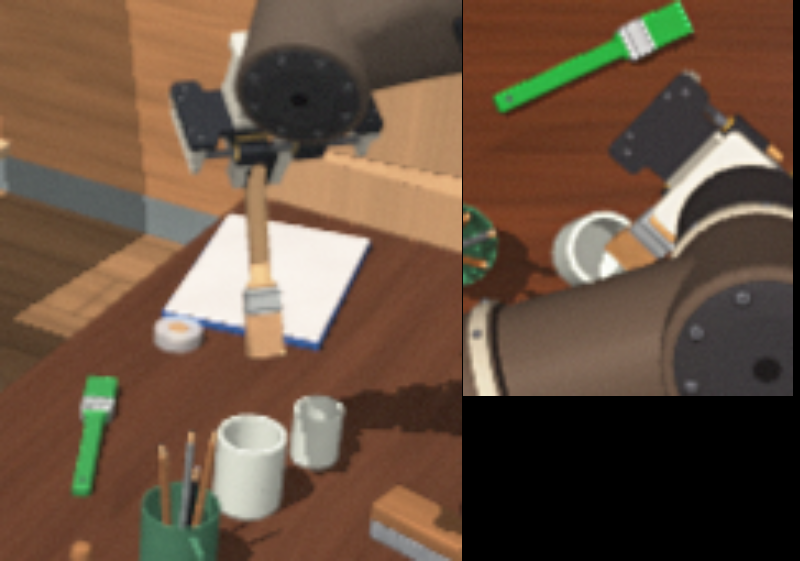

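servo_tool:
  targets:
    - {"xyz": [0.31,2.96,0.13],"angular": [0,0,0],"claw": 1}
    - {"xyz": [0.31,2.96,0.13],"angular": [0,0,0],"claw": 1}
    - {"xyz": [0.31,2.96,0.13],"angular": [0,0,0],"claw": 1}
    - {"xyz": [0.31,2.96,0.13],"angular": [0,0,0],"claw": 1}
    - {"xyz": [0.31,2.96,0.13],"angular": [0,0,0],"claw": 1}
    - {"xyz": [0.31,2.96,0.13],"angular": [0,0,0],"claw": 1}
    - {"xyz": [0.31,2.96,0.13],"angular": [0,0,0],"claw": 1}
    - {"xyz": [0.31,2.96,0.13],"angular": [0,0,0],"claw": 1}

```text
t: 17.5
eef_pos: [0.4975, -0.4007, 0.3667]
ee_rot: [-3.14, -0.431, -0.735]
force: [-0.1, -0.4, -0.4]
width: 0.02
gripper_force: 24.8
```

servo_tool:
  targets:
    - {"xyz": [0,0,0],"angular": [0.9,-3.6,6.9],"claw": 1}
    - {"xyz": [0,0,0],"angular": [0.95,-3.58,6.88],"claw": 1}
    - {"xyz": [0,0,0],"angular": [0.95,-3.58,6.88],"claw": 1}
    - {"xyz": [0,0,0],"angular": [0.95,-3.58,6.88],"claw": 1}
    - {"xyz": [0,0,0],"angular": [0.95,-3.58,6.88],"claw": 1}
    - {"xyz": [0,0,0],"angular": [0.95,-3.58,6.88],"claw": 1}
    - {"xyz": [0,0,0],"angular": [0.95,-3.58,6.88],"claw": 1}
    - {"xyz": [0,0,0],"angular": [0.95,-3.58,6.88],"claw": 1}
    - {"xyz": [0,0,0],"angular": [0.95,-3.58,6.88],"claw": 1}
    - {"xyz": [0,0,0],"angular": [0.95,-3.58,6.88],"claw": 1}
    - {"xyz": [0,0,0],"angular": [0.95,-3.58,6.88],"claw": 1}
    - {"xyz": [0,0,0],"angular": [0.95,-3.58,6.88],"claw": 1}
    - {"xyz": [0,0,0],"angular": [0.95,-3.58,6.88],"claw": 1}
    - {"xyz": [0,0,0],"angular": [0.95,-3.58,6.88],"claw": 1}
    - {"xyz": [0,0,0],"angular": [0,0,0],"claw": 1}

```text
t: 19.0
eef_pos: [0.4976, -0.4008, 0.3656]
ee_rot: [3.128, 0.714, -2.372]
force: [0.4, -0.2, -1.4]
width: 0.0202
gripper_force: 24.9
```

Run:
```python
from log import *
from chk import *
p,R,s=log();q=s['q']
dh=U(225);t=np.radians(131);al=-Z*np.sin(t)+dh*np.cos(t);RL=frame(al,-left(225));pl=np.array([.55,-.42,.010])+dh*.078-.015*al
print(rel(R,RL),pl);w=pl+[0,0,.025];print(sh(R,w-p));d=w-p
q1=path(q,p+[d[0],d[1],0],R)[-1];path(q1,w,R);print(sh(R,[d[0],d[1],0]),sh(R,[0,0,d[2]]),sh(R,[0,0,-.01]))
```

```text
19.0 [-0.816  0.306  0.279 -0.714 -1.574  0.029] [ 0.4976 -0.4008  0.3656] [ 3.1277  0.7143 -2.3724] F [ 0.4 -0.2 -1.4] w 0.0202 24.9
[ 0.19 -0.07 -0.7 ] [ 0.48788711 -0.48211289  0.02132064]
[25.71 -5.44 19.89]
  end [-0.91  0.42  0.44 -0.71 -1.67  0.06] maxstep 0.02 q5max -1.57 margin [2.16 1.7  0.81 2.32 1.38 2.97]
  end [-0.91  0.68  0.15 -0.75 -1.25  0.44] maxstep 0.05 q5max -1.25 margin [2.16 1.44 0.81 2.28 1.25 2.59]
[ 4.8  -5.11 -4.23] [20.92 -0.34 24.12] [ 0.66 -0.01  0.76]
```

servo_tool:
  targets:
    - {"xyz": [2.4,-2.55,-2.1],"angular": [0,0,0],"claw": 1}
    - {"xyz": [2.4,-2.55,-2.1],"angular": [0,0,0],"claw": 1}
    - {"xyz": [1.9,-0.03,2.19],"angular": [0,0,0],"claw": 1}
    - {"xyz": [1.9,-0.03,2.19],"angular": [0,0,0],"claw": 1}
    - {"xyz": [1.9,-0.03,2.19],"angular": [0,0,0],"claw": 1}
    - {"xyz": [1.9,-0.03,2.19],"angular": [0,0,0],"claw": 1}
    - {"xyz": [1.9,-0.03,2.19],"angular": [0,0,0],"claw": 1}
    - {"xyz": [1.9,-0.03,2.19],"angular": [0,0,0],"claw": 1}
    - {"xyz": [1.9,-0.03,2.19],"angular": [0,0,0],"claw": 1}
    - {"xyz": [1.9,-0.03,2.19],"angular": [0,0,0],"claw": 1}
    - {"xyz": [1.9,-0.03,2.19],"angular": [0,0,0],"claw": 1}
    - {"xyz": [1.9,-0.03,2.19],"angular": [0,0,0],"claw": 1}
    - {"xyz": [1.9,-0.03,2.19],"angular": [0,0,0],"claw": 1}
    - {"xyz": [0,0,0],"angular": [0,0,0],"claw": 1}

```text
t: 20.4
eef_pos: [0.4895, -0.4803, 0.0446]
ee_rot: [3.127, 0.713, -2.365]
force: [-0.7, 0.1, -1.9]
width: 0.0198
gripper_force: 25.0
```

servo_tool:
  targets:
    - {"xyz": [0.33,0,0.38],"angular": [0,0,0],"claw": 1}
    - {"xyz": [0.33,0,0.38],"angular": [0,0,0],"claw": 1}
    - {"xyz": [0,0,0],"angular": [0,0,0],"claw": 1}

```text
t: 20.7
eef_pos: [0.4914, -0.4833, 0.0409]
ee_rot: [3.139, 0.713, -2.359]
force: [-0.6, -0.4, -1.3]
width: 0.0195
gripper_force: 25.0
```

Run:
```python
from log import *
from chk import *
from ov import *
p,R,s=log()
# predicted brush: centre line point at TCP+.015 z, b at 131 deg from a
t=np.radians(131);b=R.apply([-np.sin(t),0,np.cos(t)]);b2=R.apply([np.sin(t),0,np.cos(t)])
print(b.round(3),b2.round(3))
bb=b if abs(b[2])<abs(b2[2]) else b2
P=p+R.apply([0,0,.015]);end=P-bb*(.22-.033);print('grip',P.round(4),'bristle end',end.round(4),'handle end',(P+bb*.033).round(4))
S=grab('side','s4.png');T=grab('top','t4.png')
x=np.cross(R.apply([0,1,0]),bb);L=brush_box(end,bb,x)
A_=draw(S['color'][110:260,290:430],S,L,3,np.array([290,110]));c=proj(T,[.55,-.42,0]).astype(int)-[60,60]
B_=draw(T['color'][c[1]:c[1]+120,c[0]:c[0]+120],T,L,3.1,c)
o=np.zeros((460,800,3),np.uint8);o[:450,:420]=A_;o[:372,424:796]=B_;cv2.imwrite('pics/c4.png',o)
```

```text
20.7 [-0.91   0.691  0.148 -0.755 -1.244  0.456] [ 0.4914 -0.4833  0.0409] [ 3.1392  0.7126 -2.359 ] F [-0.6 -0.4 -1.3] w 0.0195 25.0
[0.102 0.099 0.99 ] [-0.708 -0.706  0.003]
grip [ 0.4983 -0.4764  0.0295] bristle end [ 0.6307 -0.3443  0.029 ] handle end [ 0.4749 -0.4997  0.0296]
```

View pics/c4.png

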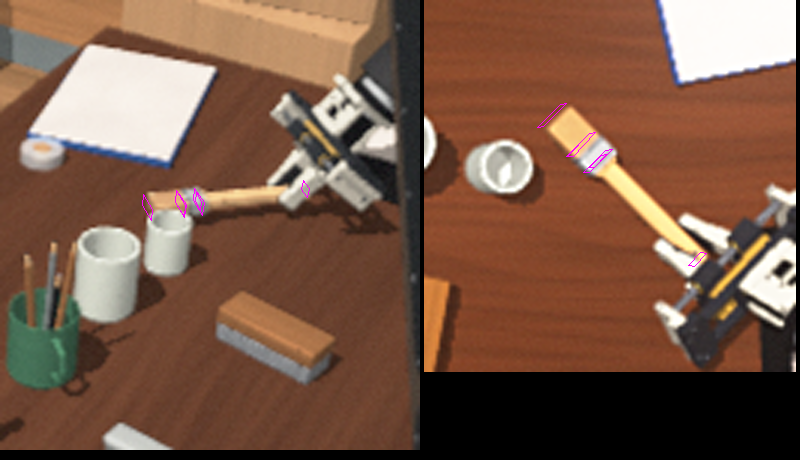

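servo_tool:
  targets:
    - {"xyz": [0.33,0,0.38],"angular": [0,0,0],"claw": 1}
    - {"xyz": [0.33,0,0.38],"angular": [0,0,0],"claw": 1}
    - {"xyz": [0.33,0,0.38],"angular": [0,0,0],"claw": 1}
    - {"xyz": [0,0,0],"angular": [0,0,0],"claw": 1}
    - {"xyz": [0,0,0],"angular": [0,0,0],"claw": 1}

```text
t: 21.3
eef_pos: [0.4909, -0.483, 0.0246]
ee_rot: [3.136, 0.713, -2.362]
force: [-0.2, -0.0, -0.7]
width: 0.02
gripper_force: 25.0
```

servo_tool:
  targets:
    - {"xyz": [0,0,0],"angular": [0,0,0],"claw": 4}
    - {"xyz": [0,0,0],"angular": [0,0,0],"claw": 5}
    - {"xyz": [0,0,0],"angular": [0,0,0],"claw": 6}
    - {"xyz": [0,0,0],"angular": [0,0,0],"claw": 7}
    - {"xyz": [0,0,-2],"angular": [0,0,0],"claw": 7}
    - {"xyz": [0,0,-4],"angular": [0,0,0],"claw": 7}
    - {"xyz": [0,0,-4],"angular": [0,0,0],"claw": 7}
    - {"xyz": [0,0,-4],"angular": [0,0,0],"claw": 7}
    - {"xyz": [0,0,0],"angular": [0,0,0],"claw": 7}

```text
t: 22.2
eef_pos: [0.424, -0.5534, 0.1371]
ee_rot: [-3.135, 0.708, -2.356]
force: [-0.3, -0.6, 0.1]
width: 0.0699
gripper_force: 0.0
```

Run:
```python
from log import *
from chk import *
p,R,s=log()
S=grab('side','s5.png');T=grab('top','t5.png')
# handle+bristle segmentation in top around brush
for f,nm,z in((T,'top',.009),):
    c=proj(f,[.55,-.42,.01]).astype(int);im=f['color'][c[1]-50:c[1]+50,c[0]-50:c[0]+50];hsv=cv2.cvtColor(im,cv2.COLOR_BGR2HSV)
    m=((hsv[...,2]>150)&(hsv[...,1]>50)&(hsv[...,0]<30)).astype(np.uint8)
    n,l,st,ce=cv2.connectedComponentsWithStats(m)
    for i in range(1,n):
        if st[i,4]>30:
            ys,xs=np.nonzero(l==i);W=np.array([onz(f,x+c[0]-50,y+c[1]-50,z) for x,y in zip(xs,ys)])[:,:2]
            mu=W.mean(0);u,sv,vt=np.linalg.svd(W-mu);d=vt[0]*np.sign(vt[0]@[1,1]);pr=(W-mu)@d;pw=(W-mu)@[-d[1],d[0]]
            print(nm,st[i,4],mu.round(4),'az',np.degrees(np.arctan2(d[1],d[0])).round(1),'ext',(mu+d*pr.min()).round(4),(mu+d*pr.max()).round(4),'w',np.ptp(pw).round(3))
A_=cv2.resize(S['color'][130:230,290:430],None,fx=2.9,fy=2.9);B_=cv2.resize(T['color'][c[1]-60:c[1]+60,c[0]-60:c[0]+60],None,fx=3.3,fy=3.3)
o=np.zeros((400,806,3),np.uint8);o[:290,:406]=A_;o[:396,408:804]=B_;cv2.imwrite('pics/c5.png',o[:,:800])
```

```text
22.2 [-1.029  0.631  0.273 -0.692 -1.445  0.414] [ 0.424  -0.5534  0.1371] [-3.1346  0.7081 -2.3562] F [-0.3 -0.6  0.1] w 0.0699 0.0
top 171 [ 0.6134 -0.3667] az 42.1 ext [ 0.5943 -0.384 ] [ 0.631  -0.3507] w 0.042
top 207 [ 0.6297 -0.5242] az 93.5 ext [ 0.6339 -0.593 ] [ 0.6247 -0.4421] w 0.03
top 330 [ 0.5236 -0.4523] az 44.1 ext [ 0.471  -0.5033] [ 0.5757 -0.4018] w 0.027
```

View pics/c5.png

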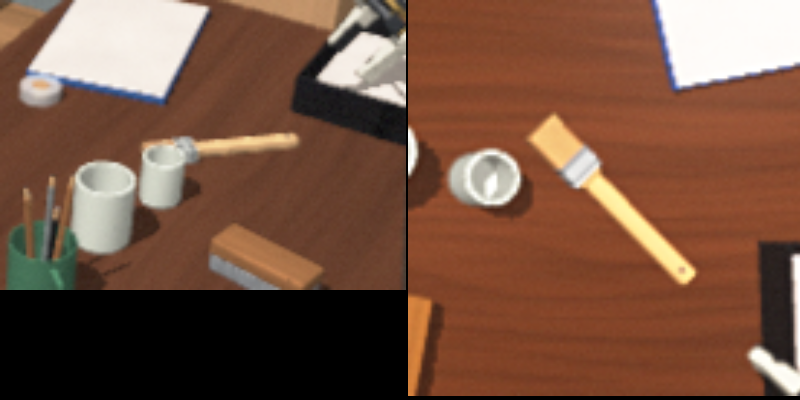

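The brush lies flat on its wide face, handle end at top crop (688,275) and bristles at (547,130), clear of everything. Next is the regrasp close to the ferrule.

Run:
```python
from log import *
from chk import *
p,R,s=log();q=s['q'];RD=frame(-Z,-left(224));gr=np.array([.5632,-.4141,.025])
v=rel(R,RD);print('rot',v);w=gr+[0,0,.10]
q1=path(q,p+[0,0,.05],R)[-1];q2=path(q1,p+[0,0,.05],RD)[-1];q3=path(q2,w,RD)[-1];q4=path(q3,gr,RD)[-1]
print(sh(R,[0,0,.05]),sh(RD,w-p-[0,0,.05]))
```

```text
22.3 [-1.026  0.634  0.267 -0.695 -1.442  0.415] [ 0.4255 -0.5495  0.133 ] [ 3.1412  0.7121 -2.3601] F [ 0.1 -0.3 -1.3] w 0.07 0.0
rot [ 0.3  40.8   0.75]
  end [-1.02  0.59  0.31 -0.69 -1.51  0.36] maxstep 0.01 q5max -1.44 margin [2.04 1.49 0.94 2.33 1.44 2.62]
  end [-0.63  0.43 -0.03 -0.   -1.11 -0.17] maxstep 0.08 q5max -1.11 margin [2.05 1.53 0.94 1.67 1.11 2.67]
  end [-0.36  0.49 -0.08 -0.   -1.   -0.45] maxstep 0.03 q5max -1.0 margin [2.44 1.63 0.94 1.67 1.   2.58]
  end [-0.36  0.59 -0.17 -0.   -0.82 -0.45] maxstep 0.02 q5max -0.82 margin [2.71 1.53 0.85 1.67 0.82 2.58]
[-3.27  0.   -3.78] [-19.31   0.18   5.8 ]
```

servo_tool:
  targets:
    - {"xyz": [-1.63,0,-1.9],"angular": [0,0,0],"claw": 7}
    - {"xyz": [-1.63,0,-1.9],"angular": [0,0,0],"claw": 7}
    - {"xyz": [0,0,0],"angular": [0.05,6.8,0.12],"claw": 7}
    - {"xyz": [0,0,0],"angular": [0.05,6.8,0.12],"claw": 7}
    - {"xyz": [0,0,0],"angular": [0.05,6.8,0.12],"claw": 7}
    - {"xyz": [0,0,0],"angular": [0.05,6.8,0.12],"claw": 7}
    - {"xyz": [0,0,0],"angular": [0.05,6.8,0.12],"claw": 7}
    - {"xyz": [0,0,0],"angular": [0.05,6.8,0.12],"claw": 7}
    - {"xyz": [-2.76,0.03,0.8],"angular": [0,0,0],"claw": 7}
    - {"xyz": [-2.76,0.03,0.8],"angular": [0,0,0],"claw": 7}
    - {"xyz": [-2.76,0.03,0.8],"angular": [0,0,0],"claw": 7}
    - {"xyz": [-2.76,0.03,0.8],"angular": [0,0,0],"claw": 7}
    - {"xyz": [-2.76,0.03,0.8],"angular": [0,0,0],"claw": 7}
    - {"xyz": [-2.76,0.03,0.8],"angular": [0,0,0],"claw": 7}
    - {"xyz": [-2.76,0.03,0.8],"angular": [0,0,0],"claw": 7}
    - {"xyz": [0,0,0],"angular": [0,0,0],"claw": 7}

```text
t: 23.9
eef_pos: [0.5648, -0.4088, 0.123]
ee_rot: [3.136, 0.0, -2.368]
force: [-0.2, 0.4, -0.8]
width: 0.0699
gripper_force: 0.0
```

Run:
```python
from log import *
from chk import *
p,R,s=log();RD=frame(-Z,-left(224));gr=np.array([.5632,-.4141,.025])
print(rel(R,RD),sh(R,gr-p))
```

```text
23.9 [-0.349  0.489 -0.081 -0.003 -1.006 -0.446] [ 0.5648 -0.4088  0.123 ] [ 3.1356e+00  2.0000e-04 -2.3682e+00] F [-0.2  0.4 -0.8] w 0.0699 0.0
[0.34 0.01 0.31] [ 0.49 -0.32  9.79]
```

servo_tool:
  targets:
    - {"xyz": [0.25,-0.16,2],"angular": [0.34,0,0.31],"claw": 6}
    - {"xyz": [0.24,-0.16,2.5],"angular": [0,0,0],"claw": 6}
    - {"xyz": [0,0,2.5],"angular": [0,0,0],"claw": 6}
    - {"xyz": [0,0,1.8],"angular": [0,0,0],"claw": 6}
    - {"xyz": [0,0,0.6],"angular": [0,0,0],"claw": 6}
    - {"xyz": [0,0,0.35],"angular": [0,0,0],"claw": 6}
    - {"xyz": [0,0,0],"angular": [0,0,0],"claw": 1}
    - {"xyz": [0,0,0],"angular": [0,0,0],"claw": 1}
    - {"xyz": [0,0,0],"angular": [0,0,0],"claw": 1}
    - {"xyz": [0,0,0],"angular": [0,0,0],"claw": 1}
    - {"xyz": [0,0,0],"angular": [0,0,0],"claw": 1}
    - {"xyz": [0,0,0],"angular": [0,0,0],"claw": 1}
    - {"xyz": [0,0,0],"angular": [0,0,0],"claw": 1}
  force: 30

```text
t: 25.2
eef_pos: [0.5623, -0.4177, 0.028]
ee_rot: [-3.139, 0.001, -2.377]
force: [-1.4, 1.6, 4.6]
width: 0.0193
gripper_force: 29.8
```

Run:
```python
from log import *
from chk import *
p,R,s=log();q=s['q'];print(p,sh(R,[0,0,.25]))
e=U(44);RF=frame(adir(44,20),-left(224));f=np.array([.5965,-.165,.136])+e*.0165
q1=path(q,p+[0,0,.26],R)[-1];v=rel(R,RF);print('rot',v,np.linalg.norm(v));q2=path(q1,p+[0,0,.26],RF)[-1]
w=f.copy();w[2]=p[2]+.26;q3=path(q2,w,RF)[-1];q4=path(q3,f,RF)[-1];print(sh(RF,w-p-[0,0,.26]),sh(RF,[0,0,-.01]),[x.round(2) for x in pts(q4)])
```

```text
25.2 [-0.361  0.587 -0.163  0.001 -0.818 -0.445] [ 0.5623 -0.4177  0.028 ] [-3.1387e+00  8.0000e-04 -2.3767e+00] F [-1.4  1.6  4.6] w 0.0193 29.8
[ 0.56227797 -0.41773695  0.02801343] [-2.0e-02 -7.0e-02 -2.5e+01]
  end [-0.36  0.38  0.13  0.   -1.32 -0.44] maxstep 0.05 q5max -0.82 margin [2.71 1.53 0.86 1.67 0.82 2.58]
rot [-2.500e-01 -6.995e+01 -5.000e-02] 69.95046461604097
  end [-1.01  0.57  0.29 -1.18 -1.66  0.33] maxstep 0.13 q5max -1.32 margin [2.06 1.55 0.95 1.67 1.32 2.59]
  end [-0.71  0.31 -0.12 -1.29 -1.35  0.38] maxstep 0.05 q5max -1.35 margin [2.06 1.55 0.9  1.74 1.35 2.65]
  end [-0.73  0.56 -0.19 -1.35 -1.29  0.7 ] maxstep 0.03 q5max -1.29 margin [2.34 1.56 0.83 1.68 1.29 2.33]
[-7.41 15.8  20.36] [ 0.94 -0.    0.34] [array([ 0.24, -0.21,  0.71]), array([ 0.49, -0.44,  0.4 ]), array([ 0.37, -0.39,  0.26])]
```

servo_tool:
  targets:
    - {"xyz": [0,0,-1],"angular": [0,0,0],"claw": 1}
    - {"xyz": [0,0,-2.5],"angular": [0,0,0],"claw": 1}
    - {"xyz": [0,0,-3.5],"angular": [0,0,0],"claw": 1}
    - {"xyz": [0,0,-4],"angular": [0,0,0],"claw": 1}
    - {"xyz": [0,0,-4],"angular": [0,0,0],"claw": 1}
    - {"xyz": [0,0,-4],"angular": [0,0,0],"claw": 1}
    - {"xyz": [0,0,-4],"angular": [0,0,0],"claw": 1}
    - {"xyz": [0,0,-3],"angular": [0,0,0],"claw": 1}
    - {"xyz": [0,0,0],"angular": [0,-7,0],"claw": 1}
    - {"xyz": [0,0,0],"angular": [0,-7,0],"claw": 1}
    - {"xyz": [0,0,0],"angular": [0,-7,0],"claw": 1}
    - {"xyz": [0,0,0],"angular": [0,-7,0],"claw": 1}
    - {"xyz": [0,0,0],"angular": [0,-7,0],"claw": 1}
    - {"xyz": [0,0,0],"angular": [0,-7,0],"claw": 1}
    - {"xyz": [0,0,0],"angular": [0,-7,0],"claw": 1}
    - {"xyz": [0,0,0],"angular": [0,-7,0],"claw": 1}
    - {"xyz": [0,0,0],"angular": [0,-7,0],"claw": 1}
    - {"xyz": [0,0,0],"angular": [0,-7,0],"claw": 1}
    - {"xyz": [0,0,0],"angular": [0,0,0],"claw": 1}

```text
t: 27.1
eef_pos: [0.5595, -0.419, 0.2832]
ee_rot: [3.127, 1.226, -2.395]
force: [-1.1, -0.9, -2.2]
width: 0.0196
gripper_force: 29.8
```

Run:
```python
from log import *
from chk import *
p,R,s=log();q=s['q']
e=U(44);RF=frame(adir(44,20),-left(224));f=np.array([.5965,-.165,.136])+e*.0165
print('rot',rel(R,RF));w=f.copy();w[2]=p[2];print(sh(R,w-p),(sh(R,w-p)/9).round(2),p[2]-f[2])
```

```text
27.1 [-1.016  0.572  0.285 -1.18  -1.662  0.336] [ 0.5595 -0.419   0.2832] [ 3.1266  1.2262 -2.3947] F [-1.1 -0.9 -2.2] w 0.0196 29.8
rot [-0.27  0.26 -0.41]
[-7.3  15.85 20.59] [-0.81  1.76  2.29] 0.14719573195953767
```

servo_tool:
  targets:
    - {"xyz": [-0.81,1.76,2.29],"angular": [0,0,0],"claw": 1}
    - {"xyz": [-0.81,1.76,2.29],"angular": [0,0,0],"claw": 1}
    - {"xyz": [-0.81,1.76,2.29],"angular": [0,0,0],"claw": 1}
    - {"xyz": [-0.81,1.76,2.29],"angular": [0,0,0],"claw": 1}
    - {"xyz": [-0.81,1.76,2.29],"angular": [0,0,0],"claw": 1}
    - {"xyz": [-0.81,1.76,2.29],"angular": [0,0,0],"claw": 1}
    - {"xyz": [-0.81,1.76,2.29],"angular": [0,0,0],"claw": 1}
    - {"xyz": [-0.81,1.76,2.29],"angular": [0,0,0],"claw": 1}
    - {"xyz": [-0.81,1.76,2.29],"angular": [0,0,0],"claw": 1}
    - {"xyz": [0,0,0],"angular": [0,0,0],"claw": 1}
    - {"xyz": [0,0,0],"angular": [0,0,0],"claw": 1}

```text
t: 28.2
eef_pos: [0.6098, -0.1508, 0.2868]
ee_rot: [-3.122, 1.22, -2.356]
force: [-0.1, -0.9, -1.0]
width: 0.0197
gripper_force: 29.8
```

Run:
```python
from log import *
from chk import *
p,R,s=log();q=s['q']
P=p+R.apply([0,0,.018]);foot=P+R.apply([1,0,0])*.127*np.sign(-R.apply([1,0,0])[2]);bt=P-R.apply([1,0,0])*.093*np.sign(-R.apply([1,0,0])[2])
print('foot',foot.round(4),'bristle',bt.round(4),'rel jar',(foot[:2]-[.5965,-.165]).round(4))
for n in('side','top'):
    f=grab(n,n[0]+'6.png');pf,pb=proj(f,foot),proj(f,bt);print(n,'pred foot',pf.round(1),'pred bristle',pb.round(1),'rim',proj(f,[.5965,-.165,.09]).round(1))
    hsv=cv2.cvtColor(f['color'],cv2.COLOR_BGR2HSV);m=((hsv[...,0]>9)&(hsv[...,0]<25)&(hsv[...,1]>70)&(hsv[...,2]>130)).astype(np.uint8)
    x0,y0=(np.minimum(pf,pb)-15).astype(int);x1,y1=(np.maximum(pf,pb)+15).astype(int)
    mm=np.zeros_like(m);mm[y0:y1,x0:x1]=m[y0:y1,x0:x1];k,l,st,ce=cv2.connectedComponentsWithStats(mm)
    for i in range(1,k):
        if st[i,4]>15:
            r=cv2.minAreaRect(np.argwhere(l==i)[:,::-1].astype(np.float32));print(st[i],cv2.boxPoints(r).round(0).tolist())
```

```text
28.2 [-0.703  0.313 -0.121 -1.288 -1.337  0.39 ] [ 0.6098 -0.1508  0.2868] [-3.1219  1.2203 -2.3555] F [-0.1 -0.9 -1. ] w 0.0197 29.8
foot [ 0.5912 -0.17    0.1613] bristle [ 0.6446 -0.1165  0.3679] rel jar [-0.0053 -0.005 ]
side pred foot [330.2 173. ] pred bristle [312.7 119.9] rim [326.5 190.3]
[297 104  48  31 803] [[297.0, 134.0], [297.0, 104.0], [344.0, 104.0], [344.0, 134.0]]
[297 132   9  10  53] [[297.0, 132.0], [305.0, 132.0], [305.0, 141.0], [297.0, 141.0]]
[318 141  14  35 128] [[317.0, 142.0], [321.0, 141.0], [332.0, 174.0], [328.0, 175.0]]
top pred foot [360.3 226.1] pred bristle [358.9 200.6] rim [353.3 225.6]
[360 185  15   2  20] [[360.0, 186.0], [360.0, 185.0], [374.0, 185.0], [374.0, 186.0]]
[343 190  32  24 333] [[341.0, 194.0], [373.0, 188.0], [376.0, 210.0], [344.0, 215.0]]
[360 212  15  18  64] [[359.0, 215.0], [362.0, 212.0], [376.0, 226.0], [373.0, 229.0]]
```

servo_tool:
  targets:
    - {"xyz": [1.88,0,0.68],"angular": [0,0,0],"claw": 1}
    - {"xyz": [1.88,0,0.68],"angular": [0,0,0],"claw": 1}
    - {"xyz": [1.88,0,0.68],"angular": [0,0,0],"claw": 1}
    - {"xyz": [1.88,0,0.68],"angular": [0,0,0],"claw": 1}
    - {"xyz": [1.88,0,0.68],"angular": [0,0,0],"claw": 1}
    - {"xyz": [1.88,0,0.68],"angular": [0,0,0],"claw": 1}
    - {"xyz": [0.94,0,0.34],"angular": [0,0,0],"claw": 1}
    - {"xyz": [0,0,0],"angular": [0,0,0],"claw": 1}
    - {"xyz": [0,0,0],"angular": [0,0,0],"claw": 1}

```text
t: 29.2
eef_pos: [0.6102, -0.1529, 0.1558]
ee_rot: [-3.131, 1.223, -2.367]
force: [-0.3, -0.3, -1.0]
width: 0.0198
gripper_force: 29.8
```

servo_tool:
  targets:
    - {"xyz": [0.28,0,0.1],"angular": [0,0,0],"claw": 1}
    - {"xyz": [0.28,0,0.1],"angular": [0,0,0],"claw": 1}
    - {"xyz": [0.28,0,0.1],"angular": [0,0,0],"claw": 1}
    - {"xyz": [0,0,0],"angular": [0,0,0],"claw": 1}

```text
t: 29.6
eef_pos: [0.6098, -0.1521, 0.1464]
ee_rot: [-3.133, 1.223, -2.369]
force: [-0.1, -0.1, -0.3]
width: 0.0199
gripper_force: 29.8
```

Foot about 10 mm above the floor. Lowering in small steps now, watching the force.

servo_tool:
  targets:
    - {"xyz": [0.24,0,0.08],"angular": [0,0,0],"claw": 1}
    - {"xyz": [0.24,0,0.08],"angular": [0,0,0],"claw": 1}
    - {"xyz": [0.14,0,0.05],"angular": [0,0,0],"claw": 1}
    - {"xyz": [0,0,0],"angular": [0,0,0],"claw": 1}

```text
t: 30.0
eef_pos: [0.6098, -0.1523, 0.1396]
ee_rot: [-3.134, 1.223, -2.37]
force: [-0.7, 0.2, -1.0]
width: 0.0194
gripper_force: 29.8
```

servo_tool:
  targets:
    - {"xyz": [0.14,0,0.05],"angular": [0,0,0],"claw": 1}
    - {"xyz": [0.1,0,0.03],"angular": [0,0,0],"claw": 1}
    - {"xyz": [0,0,0],"angular": [0,0,0],"claw": 1}

```text
t: 30.3
eef_pos: [0.6098, -0.1524, 0.1373]
ee_rot: [-3.133, 1.223, -2.369]
force: [0.3, 0.2, -1.1]
width: 0.0194
gripper_force: 29.8
```

servo_tool:
  targets:
    - {"xyz": [0.14,0,0.05],"angular": [0,0,0],"claw": 1}
    - {"xyz": [0,0,0],"angular": [0,0,0],"claw": 1}

```text
t: 30.5
eef_pos: [0.6097, -0.1524, 0.1358]
ee_rot: [-3.133, 1.223, -2.369]
force: [0.5, -0.3, -0.3]
width: 0.0197
gripper_force: 29.8
```

servo_tool:
  targets:
    - {"xyz": [0.14,0,0.05],"angular": [0,0,0],"claw": 1}
    - {"xyz": [0,0,0],"angular": [0,0,0],"claw": 1}

```text
t: 30.7
eef_pos: [0.6101, -0.1522, 0.1349]
ee_rot: [-3.132, 1.224, -2.367]
force: [-0.1, 0.6, 1.9]
width: 0.0199
gripper_force: 29.8
```

servo_tool:
  targets:
    - {"xyz": [0.14,0,0.05],"angular": [0,0,0],"claw": 1}
    - {"xyz": [0,0,0],"angular": [0,0,0],"claw": 1}

```text
t: 30.9
eef_pos: [0.6105, -0.152, 0.1345]
ee_rot: [-3.129, 1.226, -2.365]
force: [0.4, 1.0, 8.0]
width: 0.0197
gripper_force: 29.8
```

Contact with the jar bottom (8 N, TCP at the predicted height). Release and retreat.

servo_tool:
  targets:
    - {"xyz": [-0.05,0,0],"angular": [0,0,0],"claw": 1.8}
    - {"xyz": [0,0,0],"angular": [0,0,0],"claw": 2.4}
    - {"xyz": [0,0,0],"angular": [0,0,0],"claw": 3}
    - {"xyz": [0,0,0],"angular": [0,0,0],"claw": 4.5}
    - {"xyz": [0,0,0],"angular": [0,0,0],"claw": 5.5}
    - {"xyz": [0,0,0],"angular": [0,0,0],"claw": 5.5}
    - {"xyz": [0,0,-1],"angular": [0,0,0],"claw": 5.5}
    - {"xyz": [0,0,-2],"angular": [0,0,0],"claw": 5.5}
    - {"xyz": [-0.3,0,-3],"angular": [0,0,0],"claw": 5.5}
    - {"xyz": [-0.8,0,-3],"angular": [0,0,0],"claw": 5.5}
    - {"xyz": [-1,0,-3],"angular": [0,0,0],"claw": 5.5}
    - {"xyz": [-1,0,-3],"angular": [0,0,0],"claw": 5.5}
    - {"xyz": [-1,0,-3],"angular": [0,0,0],"claw": 5.5}
    - {"xyz": [0,0,0],"angular": [0,0,0],"claw": 5.5}
    - {"xyz": [0,0,0],"angular": [0,0,0],"claw": 5.5}

```text
t: 32.4
eef_pos: [0.4968, -0.2608, 0.2342]
ee_rot: [-3.128, 1.222, -2.366]
force: [-0.5, 0.1, -0.9]
width: 0.0548
gripper_force: 0.0
```

Run:
```python
from log import *
from chk import *
p,R,s=log()
for n in('side','top'):
    f=grab(n,n[0]+'7.png');o=cv2.imread(f'pics/{n}0.png')
    hsv=cv2.cvtColor(f['color'],cv2.COLOR_BGR2HSV);m=((hsv[...,0]>9)&(hsv[...,0]<25)&(hsv[...,1]>60)&(hsv[...,2]>120)).astype(np.uint8)
    c=proj(f,[.60,-.16,.12]).astype(int);mm=np.zeros_like(m);mm[c[1]-60:c[1]+40,c[0]-30:c[0]+45]=m[c[1]-60:c[1]+40,c[0]-30:c[0]+45]
    k,l,st,ce=cv2.connectedComponentsWithStats(mm);print(n,'rim',proj(f,[.5965,-.165,.09]).round(0))
    for i in range(1,k):
        if st[i,4]>15:print(' pine',st[i].tolist(),ce[i].round(1),cv2.boxPoints(cv2.minAreaRect(np.argwhere(l==i)[:,::-1].astype(np.float32))).round(0).tolist())
    # bystander shift vs start by template matching
    for nm,X,h in(('jar',[.5965,-.165,.03],9),('smalljar',[.572,-.283,.03],10),('mug',[.599,-.016,.05],14),('bell',[.604,.163,.06],14),('eraser',[.393,-.188,.03],16),('stapler',[.396,.09,.03],16)):
        u,v=proj(f,X).astype(int);t=o[v-h:v+h,u-h:u+h];r=cv2.matchTemplate(f['color'][v-h-6:v+h+6,u-h-6:u+h+6],t,cv2.TM_CCOEFF_NORMED);_,mx,_,loc=cv2.minMaxLoc(r);print(' ',nm,(loc[0]-6,loc[1]-6),round(mx,2))
```

```text
32.4 [-0.965  0.419 -0.125 -1.194 -1.518  0.567] [ 0.4968 -0.2608  0.2342] [-3.1278  1.2221 -2.3659] F [-0.5  0.1 -0.9] w 0.0548 0.0
side rim [326. 190.]
 pine [308, 123, 14, 3, 28] [315.1 123.7] [[308.0, 125.0], [308.0, 123.0], [321.0, 123.0], [321.0, 125.0]]
 pine [340, 123, 30, 9, 142] [358.8 125.5] [[340.0, 123.0], [369.0, 123.0], [369.0, 131.0], [340.0, 131.0]]
 pine [295, 131, 11, 13, 79] [298.4 135.9] [[295.0, 131.0], [305.0, 131.0], [305.0, 143.0], [295.0, 143.0]]
 pine [300, 164, 12, 16, 99] [305.5 171.4] [[299.0, 166.0], [304.0, 163.0], [312.0, 177.0], [307.0, 180.0]]
 pine [308, 182, 17, 37, 137] [314.7 196.2] [[304.0, 217.0], [314.0, 181.0], [327.0, 185.0], [317.0, 221.0]]
 pine [298, 195, 3, 24, 49] [299.1 205. ] [[298.0, 195.0], [300.0, 195.0], [300.0, 218.0], [298.0, 218.0]]
 pine [362, 207, 8, 14, 71] [366.3 213.8] [[362.0, 207.0], [369.0, 207.0], [369.0, 220.0], [362.0, 220.0]]
  jar (0, 0) 0.95
  smalljar (0, 0) 1.0
  mug (0, 0) 1.0
  bell (0, 0) 1.0
  eraser (0, 0) 1.0
  stapler (0, 0) 1.0
top rim [353. 226.]
 pine [345, 167, 49, 13, 229] [371.1 173.6] [[345.0, 168
[... 543 characters left out ...]
 [355.0, 212.0], [355.0, 234.0], [343.0, 234.0]]
 pine [370, 226, 12, 19, 49] [374.6 236. ] [[370.0, 244.0], [371.0, 225.0], [381.0, 226.0], [380.0, 245.0]]
 pine [324, 239, 10, 8, 25] [328.5 243.2] [[324.0, 246.0], [327.0, 239.0], [334.0, 242.0], [331.0, 249.0]]
 pine [366, 246, 11, 9, 31] [370.4 248.9] [[366.0, 246.0], [376.0, 246.0], [376.0, 254.0], [366.0, 254.0]]
 pine [352, 250, 13, 9, 29] [359.3 253.4] [[351.0, 256.0], [353.0, 249.0], [365.0, 251.0], [364.0, 259.0]]
 pine [381, 253, 9, 7, 22] [383.9 255.9] [[379.0, 255.0], [388.0, 251.0], [390.0, 255.0], [381.0, 259.0]]
  jar (0, 0) 0.42
  smalljar (0, 0) 0.99
  mug (0, 0) 1.0
  bell (0, 0) 1.0
  eraser (0, 0) 1.0
  stapler (0, 0) 1.0
```

Run:
```python
from chk import *
from h import *
S=load('s7.png');T=load('t7.png')
print('tri bristle centroid',tri(T,(349.6,219),S,(305.5,171.4)))
for az in(20,44,60,80,100):
  for th,f in((28,-.02),(32,-.024)):
    e=U(az);foot=np.array([.5965,-.165,.011])+e*f;b=e*np.sin(np.radians(th))+Z*np.cos(np.radians(th))
    print(az,th,'bristle mid',proj(S,foot+b*.1975).round(1),proj(T,foot+b*.1975).round(1),'ferr',proj(S,foot+b*.162).round(1),proj(T,foot+b*.162).round(1))
d=cv2.imread('pics/s7.png').astype(int);o=cv2.imread('pics/side0.png').astype(int)
D=(np.abs(d-o).sum(2)>60)[150:215,290:345]
for r in D[::2]:print(''.join('#' if v else '.' for v in r))
```

```text
tri bristle centroid (array([ 0.63313832, -0.12128126,  0.178499  ]), np.float64(0.050263695193482893))
20 28 bristle mid [307.6 164.5] [352.  201.1] ferr [311.9 172.9] [351.6 207.3]
20 32 bristle mid [305.2 166. ] [350.6 198.9] ferr [310.1 174.1] [350.6 205.7]
44 28 bristle mid [308.  169.2] [343.6 206.3] ferr [312.2 176.6] [345.3 211.3]
44 32 bristle mid [305.6 171.2] [341.2 204.6] ferr [310.5 178.1] [343.6 210.1]
60 28 bristle mid [310.4 172.3] [339.5 211.6] ferr [314.  178.9] [342.2 215.2]
60 32 bristle mid [308.2 174.6] [336.7 210.5] ferr [312.5 180.7] [340.2 214.4]
80 28 bristle mid [315.4 175.6] [336.6 219.5] ferr [317.9 181.5] [340.1 221.2]
80 32 bristle mid [313.7 178.3] [333.6 219.2] ferr [316.7 183.6] [337.9 220.9]
100 28 bristle mid [322.1 177.9] [336.7 227.9] ferr [323.  183.2] [340.2 227.5]
100 32 bristle mid [321.2 180.9] [333.7 228.5] ferr [322.3 185.5] [338.  227.9]
.......................................................
............................#######....................
............................#######....................
............................#######.
[... 943 characters left out ...]
###..#######................
..........................####.#######.........#.......
..............................####.######......#.......
...............................................#.......
...............................................#.......
.......................................................
.......................................................
.......................................................
.......................................................
.......................................................
.......................................................
.......................................................
.......................................................
```

```bash
python3 -c "
from h import *
print(order.job_done())"
```

```text
the job is handed in; nothing more can be done
None
```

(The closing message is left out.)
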